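# Screw the circuit boards down on the holder

## Task

Fasten every circuit board that lies on the holder: bring it flat around the boss in front of it, so that the boss sits in its notch, then take a square-headed self-tapping screw from the rack, stand it in that boss and, pressing down firmly while turning it clockwise, drive it fully home so that its flange holds the board. Bosses without a board get no screw; leave the spare screws standing in the rack and do not disturb the other things on the bench.

Things in the scene. Friction and masses are not known exactly. Their poses are not given: they have to be found in the camera images.
- holder: board holder fixed to the bench: aluminium deck 400 mm (y) x 188 mm (x), its top 38 mm above the bench. Origin: on its underside, 78 mm from the front (-x) edge, midway in y. x axis points from the row of bosses to the plain rear of the deck, y runs along the row, z up.
- nest1 (a point): first of 4 black plastic bosses in the deck, 86 mm apart along the holder's y axis (1 at the -y end): a 26 mm square standing 6 mm above the deck, with an upright 15 mm square pilot hole in its middle. This point: on the hole's axis at deck height, the mouth is 6 mm higher; axes as the holder's. A screw set in drops 26 mm into the hole and stands on uncut plastic, its flange 8 mm above the boss
- nest2 (a point): second boss, like nest1
- nest3 (a point): third boss, like nest1
- nest4 (a point): fourth boss, like nest1
- board1: green circuit board, 95 mm (x) x 60 mm (y) x 5 mm, 160 g, flat on the deck. Its front (-x) edge has a notch 32 mm wide, open to the front, between two prongs. Origin: underside, at the point in the notch that belongs on the boss axis; prongs reach x = -12 mm, the notch ends at x = +16, the rear edge is at x = +83. Home: origin on nest1, x along the holder's x, with 3 mm play about the boss
- board2: circuit board like board1, belongs on nest2. On each board is an aluminium finned heat sink, the grip: 26 mm (x) x 34 mm (y), from 5 to 35 mm above the underside, centred at x = 65 mm, y = 0. Only two or three of the four boards are there, each on the deck behind the boss of its own number, 30 to 44 mm too far to the rear
- board3: circuit board like board1, or absent; belongs on nest3
- board4: circuit board like board1, or absent; belongs on nest4
- rack: wooden screw rack fixed to the bench, 250 x 60 x 40 mm, four holes in a row along its x axis, 58 mm apart, a screw in each; it stands on the left or the right of the holder. Origin: centre of its underside
- screw1: large steel self-tapping screw, 150 g, 69 mm long: square head 24 x 24 mm, 30 mm high, on a round flange 44 mm across, 5 mm thick; below it a 12 mm shank, 34 mm long with a 10 mm tip. Origin: on the axis, at the flange's underside (in the rack 40 mm up; home: 6 mm above the nest point); the head spans 5 to 35 mm above it; its faces look along x and y; z up
- screw2: screw like screw1. Any screw fits any boss. In a boss it goes deeper only when turned clockwise (seen from above) while pressed down with 12 to 20 N: 2 mm per rad, about 4 rad from standing to home, where it stops. Pressed too lightly it slips and spins without advancing; pressed (up to 25 N) without turning it does not go in. Released, it stays as deep as it was driven
- screw3: screw like screw1
- screw4: screw like screw1
- organiser: blue parts tray fixed to the bench, 250 x 90 x 28 mm, across the holder from the rack; bystander
- jar_a: squat white jar with a blue cap, 52 mm across, 60 mm high; bystander
- jar_b: a second such jar; bystander
- dropper: clear dropper bottle, 44 mm across, 110 mm high; bystander
- tub: white tub, 70 x 70 x 40 mm; bystander
- driver: screwdriver lying in front of the robot, 170 mm long; bystander, not needed
- brush: brush lying on the mat, 160 mm long; bystander
- tweezers: steel tweezers lying on the mat, 120 mm long, 8 mm high; bystander
Things that resemble listed ones, but are neither listed nor needed, are in the scene too. Leave any yellow look-alike of the board4 alone.

How it is judged (in metres and radians):
At the end, for the whole second after the job is handed in: Every board present lies flat within 6 mm of its nest, square to the holder within 0.2 rad, with an upright screw in its boss, flange at most 2.5 mm above home; every other screw stands where it was in the rack (15 mm); all at rest (distance between board1 and nest1 below 0.006 m and angle between the x axis of each of board1, board2, board3, board4 and the x axis of holder, either way round below 0.2 rad and ((horizontal distance between screw1 and board1 below 0.008 m and z of screw1 in the frame of board1 between 0.003 and 0.0085 m and angle between the z axis of screw1 and the z axis of board1, either way round below 0.12 rad) or (horizontal distance between screw2 and board1 below 0.008 m and z of screw2 in the frame of board1 between 0.003 and 0.0085 m and angle between the z axis of screw2 and the z axis of board1, either way round below 0.12 rad) or (horizontal distance between screw3 and board1 below 0.008 m and z of screw3 in the frame of board1 between 0.003 and 0.0085 m and angle between the z axis of screw3 and the z axis of board1, either way round below 0.12 rad) or (horizontal distance between screw4 and board1 below 0.008 m and z of screw4 in the frame of board1 between 0.003 and 0.0085 m and angle between the z axis of screw4 and the z axis of board1, either way round below 0.12 rad)) and linear speed of each of board1, board2, board3, board4, screw1, screw2, screw3, screw4 below 0.02 m/s and distance between board2 and nest2 below 0.006 m and ((horizontal distance between screw1 and board2 below 0.008 m and z of screw1 in the frame of board2 between 0.003 and 0.0085 m and angle between the z axis of screw1 and the z axis of board2, either way round below 0.12 rad) or (horizontal distance between screw2 and board2 below 0.008 m and z of screw2 in the frame of board2 between 0.003 and 0.0085 m and angle between the z axis of screw2 and the z axis of board2, either way round below 0.12 rad) or (horizontal distance between screw3 and board2 below 0.008 m and z of screw3 in the frame of board2 between 0.003 and 0.0085 m and angle between the z axis of screw3 and the z axis of board2, either way round below 0.12 rad) or (horizontal distance between screw4 and board2 below 0.008 m and z of screw4 in the frame of board2 between 0.003 and 0.0085 m and angle between the z axis of screw4 and the z axis of board2, either way round below 0.12 rad)) and distance between board3 and nest3 below 0.006 m and ((horizontal distance between screw1 and board3 below 0.008 m and z of screw1 in the frame of board3 between 0.003 and 0.0085 m and angle between the z axis of screw1 and the z axis of board3, either way round below 0.12 rad) or (horizontal distance between screw2 and board3 below 0.008 m and z of screw2 in the frame of board3 between 0.003 and 0.0085 m and angle between the z axis of screw2 and the z axis of board3, either way round below 0.12 rad) or (horizontal distance between screw3 and board3 below 0.008 m and z of screw3 in the frame of board3 between 0.003 and 0.0085 m and angle between the z axis of screw3 and the z axis of board3, either way round below 0.12 rad) or (horizontal distance between screw4 and board3 below 0.008 m and z of screw4 in the frame of board3 between 0.003 and 0.0085 m and angle between the z axis of screw4 and the z axis of board3, either way round below 0.12 rad)) and distance between board4 and nest4 below 0.006 m and ((horizontal distance between screw1 and board4 below 0.008 m and z of screw1 in the frame of board4 between 0.003 and 0.0085 m and angle between the z axis of screw1 and the z axis of board4, either way round below 0.12 rad) or (horizontal distance between screw2 and board4 below 0.008 m and z of screw2 in the frame of board4 between 0.003 and 0.0085 m and angle between the z axis of screw2 and the z axis of board4, either way round below 0.12 rad) or (horizontal distance between screw3 and board4 below 0.008 m and z of screw3 in the frame of board4 between 0.003 and 0.0085 m and angle between the z axis of screw3 and the z axis of board4, either way round below 0.12 rad) or (horizontal distance between screw4 and board4 below 0.008 m and z of screw4 in the frame of board4 between 0.003 and 0.0085 m and angle between the z axis of screw4 and the z axis of board4, either way round below 0.12 rad)) and (distance of screw1 from where it was at the start of the episode below 0.015 m or (horizontal distance between screw1 and board1 below 0.008 m and z of screw1 in the frame of board1 between 0.003 and 0.0085 m and angle between the z axis of screw1 and the z axis of board1, either way round below 0.12 rad) or (horizontal distance between screw1 and board2 below 0.008 m and z of screw1 in the frame of board2 between 0.003 and 0.0085 m and angle between the z axis of screw1 and the z axis of board2, either way round below 0.12 rad) or (horizontal distance between screw1 and board3 below 0.008 m and z of screw1 in the frame of board3 between 0.003 and 0.0085 m and angle between the z axis of screw1 and the z axis of board3, either way round below 0.12 rad) or (horizontal distance between screw1 and board4 below 0.008 m and z of screw1 in the frame of board4 between 0.003 and 0.0085 m and angle between the z axis of screw1 and the z axis of board4, either way round below 0.12 rad)) and (distance of screw2 from where it was at the start of the episode below 0.015 m or (horizontal distance between screw2 and board1 below 0.008 m and z of screw2 in the frame of board1 between 0.003 and 0.0085 m and angle between the z axis of screw2 and the z axis of board1, either way round below 0.12 rad) or (horizontal distance between screw2 and board2 below 0.008 m and z of screw2 in the frame of board2 between 0.003 and 0.0085 m and angle between the z axis of screw2 and the z axis of board2, either way round below 0.12 rad) or (horizontal distance between screw2 and board3 below 0.008 m and z of screw2 in the frame of board3 between 0.003 and 0.0085 m and angle between the z axis of screw2 and the z axis of board3, either way round below 0.12 rad) or (horizontal distance between screw2 and board4 below 0.008 m and z of screw2 in the frame of board4 between 0.003 and 0.0085 m and angle between the z axis of screw2 and the z axis of board4, either way round below 0.12 rad)) and (distance of screw3 from where it was at the start of the episode below 0.015 m or (horizontal distance between screw3 and board1 below 0.008 m and z of screw3 in the frame of board1 between 0.003 and 0.0085 m and angle between the z axis of screw3 and the z axis of board1, either way round below 0.12 rad) or (horizontal distance between screw3 and board2 below 0.008 m and z of screw3 in the frame of board2 between 0.003 and 0.0085 m and angle between the z axis of screw3 and the z axis of board2, either way round below 0.12 rad) or (horizontal distance between screw3 and board3 below 0.008 m and z of screw3 in the frame of board3 between 0.003 and 0.0085 m and angle between the z axis of screw3 and the z axis of board3, either way round below 0.12 rad) or (horizontal distance between screw3 and board4 below 0.008 m and z of screw3 in the frame of board4 between 0.003 and 0.0085 m and angle between the z axis of screw3 and the z axis of board4, either way round below 0.12 rad)) and (distance of screw4 from where it was at the start of the episode below 0.015 m or (horizontal distance between screw4 and board1 below 0.008 m and z of screw4 in the frame of board1 between 0.003 and 0.0085 m and angle between the z axis of screw4 and the z axis of board1, either way round below 0.12 rad) or (horizontal distance between screw4 and board2 below 0.008 m and z of screw4 in the frame of board2 between 0.003 and 0.0085 m and angle between the z axis of screw4 and the z axis of board2, either way round below 0.12 rad) or (horizontal distance between screw4 and board3 below 0.008 m and z of screw4 in the frame of board3 between 0.003 and 0.0085 m and angle between the z axis of screw4 and the z axis of board3, either way round below 0.12 rad) or (horizontal distance between screw4 and board4 below 0.008 m and z of screw4 in the frame of board4 between 0.003 and 0.0085 m and angle between the z axis of screw4 and the z axis of board4, either way round below 0.12 rad))); the robot touches nothing.
It fails at once if a bystander on the bench was moved more than 30 mm (distance of any of jar_a, jar_b, dropper, tub, driver, brush, tweezers from where it was at the start of the episode above 0.03 m).
Of board1, board2, board3, board4 only 2 to 3 are there at a start; the rules pass over those that are not, and their reading is None.
At some moment in a run one of board1, board2, board3, board4 may be knocked a few centimetres aside while the robot is not near it.
It also fails if it takes over 210 s, if anything falls off the work surface, if the arm or the gripper's body presses on something with over 40 N, if the wrist force passes 120 N, or if a joint passes its speed limit or range.

## Robot

A 6-joint arm with a two-finger parallel gripper is mounted at the origin on the work surface. World frame = base frame: x ahead of the robot, y to its left, z up, the work surface at z = 0. Lengths are in mm, angles in degrees, forces in N, time in s.
With the tool pointing down it reaches from about 300 to 825 mm from the base axis. Payload 5.4 kg.
Tool frame: the origin (TCP) lies midway between the tips of the shut fingers; the grasp point (between the pads) lies 19 mm behind it (robot.grip_point_offset is the distance from the TCP to the grasp point, in mm); z points along the fingers, y is the direction in which the jaws open and shut (so a half turn about z gives the same grasp; the last joint's range is limited). The gripper opens to 92 mm and grips with 3 to 60 N. Pads are 20 mm wide; open, the fingers measure 128 mm over their backs; the gripper's body (75 mm by 189 mm) begins 69 mm behind the grasp point.
Start: joints at [-80.965, 9.076, 91.501, -0, 79.423, -12.038], TCP at [206.725, -536.536, 214.601] pointing down, gripper open.
Joint ranges: [-166.64, 166.64], [-54.1, 131.32], [10.49, 154.53], [-73.88, 253.88], [9.74, 151.15], [-171.62, 171.62]. Speed limits (degrees/s): [147.25, 147.25, 180, 180, 180, 180].

## Interface

Orientations are given as [roll, pitch, yaw] about the fixed x, y, z axes, in that order (R = Rz(yaw) Ry(pitch) Rx(roll)).
In Python, from rig import robot, camera, camera_model gives the robot as it stands.
- The arm moves only by the tool apply_moves, never from a script. Its argument "motion" is a list of rows, each a list of 3 entries, a list of its own where there are three numbers: the shift along the tool's x, y, z in cm, then the turn, a rotation vector about the tool's x, y, z in rad, then the gripper command: -1 is fully open, 1 is shut, values between are in proportion. A call has exactly 8 rows; each row shifts and turns the commanded pose from where the row before left it, along the tool's axes as they then stand; what a row does not reach is not made up. A row lasts 1/12 s, in which the tool goes at most 41.7 mm and 7.16 degrees, less where a joint would pass 70% of its speed; a pose out of reach is approached as far as the arm can. A call is refused whole if a number of a shift passes 4.17 or a number of a turn 0.125, either way. A call with a gripper value outside its range is refused whole. The fingers move at their own pace and stop on an object; the grip force is fixed at half the most. Time passes only in rows, so rows that do not move let the fingers close, or fill a call up. It gives the time, the measured TCP pose, the force and the opening at its end, in the units of the state.
- robot.get_obs(): the state, without advancing time (a new reading comes with each control period).
- camera(name): name is "scene" or "top"; returns the picture (384x512x3 uint8, red, green, blue); there is no depth.
- camera_model(name): a dict with "K" (3x3 intrinsics, pixels), "T" (4x4, takes a point from camera to world coordinates). Camera axes: x right, y down, z forward; pixel columns grow to the right and rows downward; lengths in mm; the calibration is good to about 2 mm. A picture is of the moment at which its call begins. camera_model takes no time and is no camera call.
- robot.sign_off(): hands the job in, once; it reports no verdict.
The state is a dict: "clock": time; "joint_positions": joint angles; "qvel": joint speeds; "tau": joint torques, N m; "position": TCP position; "orientation": TCP orientation; "ft_force": force on the tool from outside, world axes, zero at the start; "torque": the same for the moment, N m; "opening": finger opening in mm.
Only numpy, scipy, OpenCV 4.12 (cv2) and the standard library are available. Lean on these libraries where they do the work, as an engineer would, in place of code of your own. Each camera call takes 0.05 s, during which the arm holds its last target. There are 200 camera calls.

## Working session

There is one attempt and no reset: what is moved stays moved. The work goes in short steps, Python scripts to look and compute and a tool call to move; the robot and the scene stay as the last step left them, time stands still between calls to the robot, and variables do not carry over. Pictures are saved under pics/ and viewed, about 12 in all and at most 16, crops included, and the job is handed in when it is done.

Besides the shell and the picture viewer there is one more tool, called after "Call:" as a command line: name --argument value ..., lists and objects as JSON in quotes. apply_moves: Moves the arm, as the interface text tells. Its arguments: {"type":"object","properties":{"motion":{"type":"array","items":{"type":"array"}}},"required":["motion"]}

```bash
ls; mkdir -p pics; python3 - <<'E'
from rig import robot,camera,camera_model
import cv2,numpy as np
for n in("scene","top"):
    im=camera(n);cv2.imwrite(f"pics/{n}0.png",cv2.resize(im[:,:,::-1],(768,576),interpolation=cv2.INTER_CUBIC));np.save(f"pics/{n}0.npy",im)
    m=camera_model(n);print(n,np.round(m["K"],1).tolist(),np.round(m["T"],3).tolist())
print(robot.get_obs())
E
```

```text
pics
scene [[449.9, 0.0, 253.7], [0.0, 449.9, 183.2], [0.0, 0.0, 1.0]] [[-0.444, 0.629, -0.638, 1205.436], [0.896, 0.312, -0.316, 356.212], [0.0, -0.712, -0.702, 872.283], [0.0, 0.0, 0.0, 1.0]]
top [[348.2, 0.0, 250.1], [0.0, 348.2, 195.5], [0.0, 0.0, 1.0]] [[0.01, -0.989, 0.15, 330.183], [-1.0, -0.009, 0.005, -4.405], [-0.003, -0.15, -0.989, 1032.006], [0.0, 0.0, 0.0, 1.0]]
{'clock': 0.1, 'joint_positions': array([-8.09635978e+01,  9.10809655e+00,  9.15622149e+01, -5.76954401e-04,
        7.94254117e+01, -1.20371325e+01]), 'qvel': array([ 0.11431807, -0.19647253, -0.06807179,  0.02123927,  0.03568133,
        0.08096135]), 'tau': array([ 1.43663223e-03, -3.86504602e+01, -3.22958779e+01,  7.04338867e-02,
        3.39332339e-02, -4.48527453e-05]), 'position': array([ 206.64471785, -535.98715624,  213.75062158]), 'orientation': array([-1.79906263e+02, -1.94081156e-02,  2.10736252e+01]), 'ft_force': array([ 0.50830647,  0.37838172, -0.24373134]), 'torque': array([0.00921545, 0.01394617, 0.04636166]), 'opening': 91.85176899859776}
```

View pics/scene0.png

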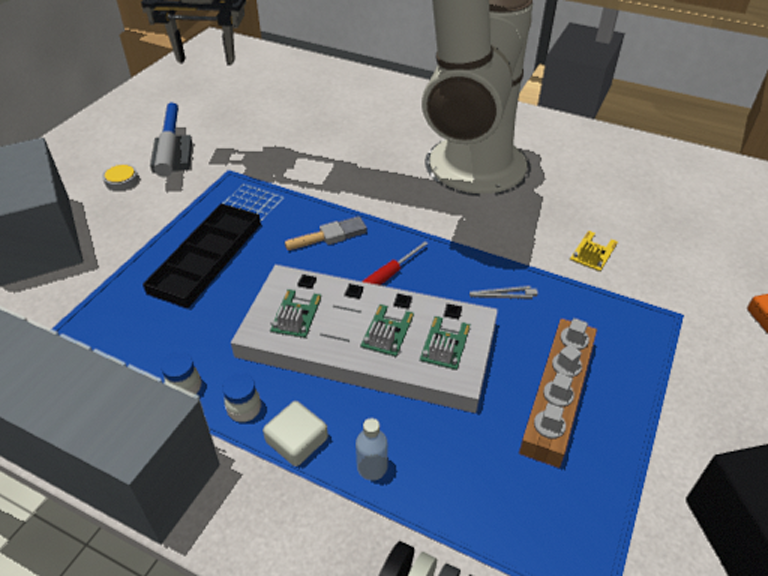

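View pics/top0.png

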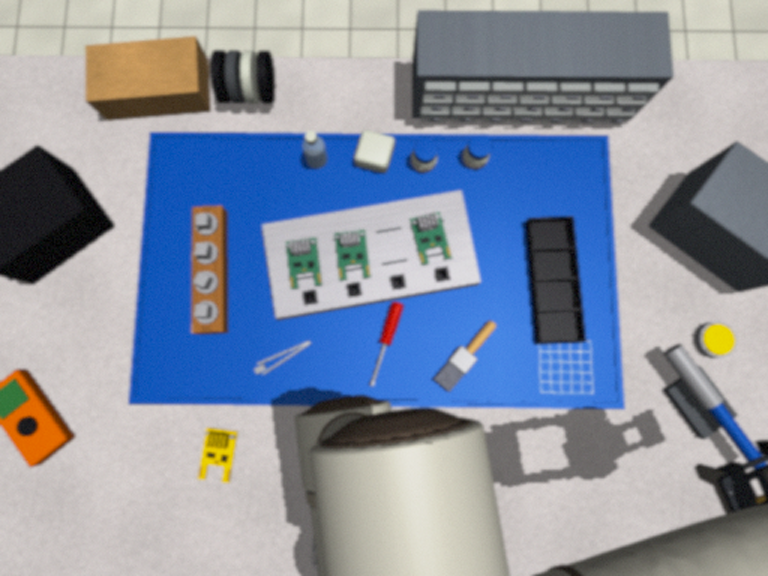

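The scene shows the holder with three green boards: top view (430,238), (352,255) and (302,262). The -y end is on the right, so these are boards 1, 3 and 4; nest 2, boss at (398,282), is empty. The rack is on the left at (208,268). The yellow look-alike at (218,455) lies off the mat and is to be ignored.

```bash
cat > h.py <<'E'
from rig import robot,camera,camera_model
import cv2,numpy as np
def ray(n,uv,z):
    m=camera_model(n);K=np.array(m["K"]);T=np.array(m["T"])
    uv=np.atleast_2d(np.asarray(uv,float))
    d=np.c_[(uv[:,0]-K[0,2])/K[0,0],(uv[:,1]-K[1,2])/K[1,1],np.ones(len(uv))]@T[:3,:3].T
    o=T[:3,3];s=(z-o[2])/d[:,2];return (o+d*s[:,None])[:,:2]
def proj(n,P):
    m=camera_model(n);K=np.array(m["K"]);T=np.array(m["T"])
    c=(np.atleast_2d(P)-T[:3,3])@T[:3,:3];u=c@K.T;return u[:,:2]/u[:,2:]
def blobs(mask,amin,amax=1e9):
    k,l,s,c=cv2.connectedComponentsWithStats(mask.astype(np.uint8))
    return [(c[i],s[i][4],l==i) for i in range(1,k) if amin<=s[i][4]<=amax]
def green(im):
    h=cv2.cvtColor(im,cv2.COLOR_RGB2HSV);return (h[...,0]>45)&(h[...,0]<90)&(h[...,1]>80)
E
python3 - <<'E'
from h import *
for n in("top","scene"):
    im=np.load(f"pics/{n}0.npy");V=im.max(2)
    h=cv2.cvtColor(im,cv2.COLOR_RGB2HSV)
    print(n,"black")
    for c,a,m in blobs(V<60,25,150):
        p=ray(n,c,44)[0]
        if 250<p[0]<700 and abs(p[1])<300: print(c.round(1),a,p.round(1))
    print("green")
    for c,a,m in blobs(green(im),60,1500):
        cnt=cv2.findContours(m.astype(np.uint8),0,1)[0][0].reshape(-1,2)
        p=ray(n,cnt,43); r=cv2.minAreaRect(p.astype(np.float32))
        print(c.round(1),a,[np.round(v,1) for v in r])
    # deck: grey bright low saturation
    print("deck")
    for c,a,m in blobs((h[...,1]<60)&(V>130),2500,30000):
        p=ray(n,c,38)[0]
        if 400<p[0]<650 and abs(p[1])<150:
            cnt=cv2.findContours(m.astype(np.uint8),0,1)[0][0]
            r=cv2.minAreaRect(ray(n,cnt.reshape(-1,2),38).astype(np.float32));print(a,[np.round(v,1) for v in r])
    print("rack brown")
    for c,a,m in blobs((h[...,0]<20)&(h[...,1]>90)&(V>60),250,6000):
        p=ray(n,c,40)[0]
        if 300<p[0]<750 and 100<p[1]<400:
            cnt=cv2.findContours(m.astype(np.uint8),0,1)[0][0]
            r=cv2.minAreaRect(ray(n,cnt.reshape(-1,2),40).astype(np.float32));print(c,a,[np.round(v,1) for v in r])
    if n=="top": crop=im[120:230,110:330]
    else: crop=im[170:320,140:410]
    f=min(800//crop.shape[1],600//crop.shape[0]);f=min(f,4)
    cv2.imwrite(f"pics/c_{n}.png",cv2.resize(crop[:,:,::-1],None,fx=f,fy=f,interpolation=cv2.INTER_CUBIC));print("f",f)
E
```

```text
top black
[294.6 181.9] 25 [ 521.1 -127.8]
[264.8 186.9] 26 [505.7 -42.1]
[235.5 192.4] 32 [489.   42.1]
[206.2 197.6] 35 [473.  125.9]
green
[286.4 158.5] 246 [array([ 585.5, -106.2]), array([75.2, 55. ]), np.float64(13.1)]
[234.6 169.6] 238 [array([551.3,  46. ]), array([74.5, 53. ]), np.float64(6.9)]
[202.3 175. ] 251 [array([538.1, 140. ]), array([68.9, 53.6]), np.float64(8.2)]
[  6.7 265.2] 257 [array([276.7, 682.6]), array([43.4, 54.2]), np.float64(40.1)]
deck
7243 [array([560.1,  11.8]), array([189.7, 400.1]), np.float64(10.6)]
rack brown
[141.10444444 180.53111111] 900 [array([527.8, 323. ]), array([247.2,  59.1]), np.float64(3.5)]
f 3
scene black
[236.7 155.2] 36 [ 374.2 -108.3]
[204.4 187.2] 75 [ 523.2 -124.1]
[236.  193.8] 79 [507.7 -39.6]
[268.3 200.4] 78 [491.9  44.3]
[301.8 207.1] 83 [475.8 128.8]
green
[201.8 211.8] 188 [array([ 593.1, -102.6]), array([94.4, 58.9]), np.float64(14.2)]
[254.  210.6] 61 [array([536.3,  29.4]), array([43.6, 25.1]), np.float64(6.2)]
[262.8 223.5] 191 [array([559.,  49.]), array([94., 59.]), np.float64(7.6)]
[290.2 221.9] 93 [array([532.2, 126.5]), array([72.6, 29.5]), np.float64(7.7)]
[301.8 232.3] 189 [array([541.3, 142.9]), array([95.6, 57.5]), np.float64(8.6)]
deck
6923 [array([563. ,  12.6]), array([187.7, 399.4]), np.float64(10.7)]
rack brown
[369.88095238 270.04454685] 1302 [array([542. , 329.9]), array([270.2,  58.8]), np.float64(3.3)]
f 2
```

```bash
python3 -c "
import cv2,numpy as np
a=np.load('pics/top0.npy')[130:230,120:325,::-1]
b=np.load('pics/scene0.npy')[205:315,150:405,::-1]
a=cv2.resize(a,(615,300),interpolation=2);b=cv2.resize(b,(690,298),interpolation=2)
o=np.zeros((600,690,3),np.uint8);o[:300,:615]=a;o[302:]=b;cv2.imwrite('pics/c0.png',o)"
```

```text
(no output)
```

View pics/c0.png

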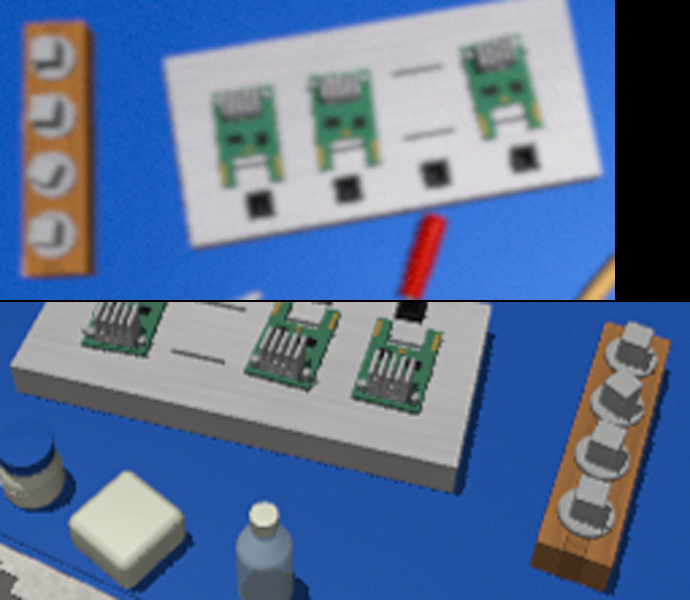

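```bash
python3 - <<'E'
from h import *
out=[]
for n,(r0,r1,c0,c1) in {"top":(134,226,122,156),"scene":(205,315,340,405)}.items():
    im=np.load(f"pics/{n}0.npy");h=cv2.cvtColor(im,cv2.COLOR_RGB2HSV);V=im.max(2)
    g=np.zeros(V.shape,bool);g[r0:r1,c0:c1]=(h[...,1]<70)[r0:r1,c0:c1]
    print(n)
    for c,a,m in blobs(g,40):
        P=ray(n,np.argwhere(m)[:,::-1],45);b=m&(V>200);
        print(c.round(1),a,"flange-plane ext",P.min(0).round(0),P.max(0).round(0),"V pct",np.percentile(V[m],[10,50,90]))
        for lo,hi in((170,256),(0,110)):
            for c2,a2,m2 in blobs(m&(V>=lo)&(V<hi),8): print("   ",lo,c2.round(1),a2,"z75",ray(n,c2,75)[0].round(1))
    cr=im[r0-4:r1+4,c0-4:c1+4,::-1];out.append(cv2.resize(cr,None,fx=5,fy=5,interpolation=2))
H=max(o.shape[0] for o in out)
cv2.imwrite("pics/rack.png",np.hstack([cv2.copyMakeBorder(o,0,H-o.shape[0],0,4,0) for o in out]))
E
```

```text
top
[135.7 186.5] 666 flange-plane ext [421. 302.] [648. 361.] V pct [116.  157.  175.5]
    170 [133.6 164.8] 39 z75 [560.1 329.4]
    170 [134.  185.6] 38 z75 [500.7 324.7]
    170 [133.5 206.3] 40 z75 [442.5 322.6]
    0 [137.3 169. ] 24 z75 [548.1 318.2]
    0 [138.4 188.8] 14 z75 [491.8 312. ]
    0 [139.4 207.1] 10 z75 [440.4 306.2]
[136.8 148.6] 191 flange-plane ext [594. 312.] [636. 354.] V pct [105. 153. 175.]
    170 [134.  145.4] 31 z75 [617.  331.6]
    0 [136.8 150.2] 24 z75 [602.9 323. ]
scene
[374.6 253.3] 1279 flange-plane ext [403. 302.] [640. 356.] V pct [ 78. 137. 164.]
    0 [383.9 224.3] 101 z75 [468.6 327.4]
    0 [379.1 242.2] 129 z75 [524.8 331.2]
    0 [373.8 261.8] 117 z75 [581.7 335. ]
    0 [365.8 266.9] 9 z75 [602.1 323.4]
    0 [368.  282.8] 112 z75 [638.3 338.6]
```

View pics/rack.png

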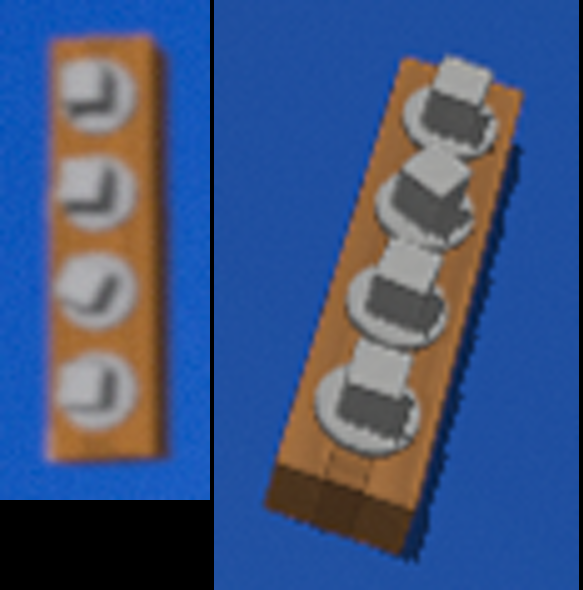

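```bash
python3 - <<'E'
from h import *
im=np.load("pics/scene0.npy");V=im.max(2).astype(int)
print(ray("scene",[(385.8,217),(380.6,235.4),(375.4,253.6),(369,275)],75).round(1))
g=np.zeros(V.shape,bool);h=cv2.cvtColor(im,cv2.COLOR_RGB2HSV)
g[205:315,340:405]=((h[...,1]<70)&(V>150))[205:315,340:405]
for c,a,m in blobs(g,30): 
    print(a,c.round(1),ray("scene",c,75)[0].round(1))
g[205:315,340:405]=((h[...,1]<70)&(V>156))[205:315,340:405]
for c,a,m in blobs(g,30):
    r=cv2.minAreaRect(ray("scene",np.argwhere(m)[:,::-1],75).astype(np.float32))
    print(a,c.round(1),[np.round(v,1) for v in r])
# flange V histogram
print(np.histogram(V[g],bins=8))
E
```

```text
[[444.6 325.5]
 [504.2 329.1]
 [559.  332.3]
 [619.  335.2]]
62 [385.1 216.4] [443.6 323.7]
112 [379.2 230.6] [491.9 322.6]
121 [373.8 250. ] [551.1 326.6]
52 [367.3 262.2] [589.  322.8]
89 [368.5 274.2] [617.5 333.7]
67 [361.3 282.8] [644.5 326.2]
57 [385.1 216.4] [array([443.4, 323.4]), array([18.5, 20.8]), np.float64(0.6)]
100 [379.4 231. ] [array([484.6, 322.4]), array([62.1, 26.9]), np.float64(15.6)]
72 [374.5 253.3] [array([559., 330.]), array([20.7, 20.2]), np.float64(85.1)]
44 [367.6 262.6] [array([589.2, 325.2]), array([37.9, 17.9]), np.float64(50.5)]
81 [368.6 274. ] [array([617. , 333.7]), array([18.9, 21. ]), np.float64(3.2)]
55 [361.5 282.8] [array([643.9, 327.7]), array([38.8, 18.5]), np.float64(47.9)]
(array([ 73, 155, 127,  69,  12,   4,   1,   4]), array([157.   , 159.625, 162.25 , 164.875, 167.5  , 170.125, 172.75 ,
       175.375, 178.   ]))
```

The rack has four screws; those at x≈617, 560 and 443 are square to the rack and the one at 501 is rotated, so I'll leave that one as the spare. Next is board 1.

```bash
cat >> h.py <<'E'
def plan(x,y,z,yaw,p=None):
    """turn about tool z (rad) first, then shift in tool axes (cm)"""
    o=robot.get_obs();p=o["position"] if p is None else p;y0=o["orientation"][2]
    t=(yaw-y0+180)%360-180;a=np.radians(yaw);d=np.array([x,y,z])-p
    s=[d[0]*np.cos(a)+d[1]*np.sin(a),d[0]*np.sin(a)-d[1]*np.cos(a),-d[2]]
    print("turn",round(-np.radians(t),3),"shift cm",np.round(np.array(s)/10,2),"j6",round(o["joint_positions"][5],1))
E
python3 -c "
from h import *
plan(620.5,-96.5,150,14.2)"
```

```text
turn 0.12 shift cm [ 50.9  -32.45   6.38] j6 -12.0
```

Call:
apply_moves --motion '[[[0,0,0],[0,0,0.12],-0.22],[[2.2,-1.4,0.27],[0,0,0],-0.22],[[2.2,-1.4,0.27],[0,0,0],-0.22],[[2.2,-1.4,0.27],[0,0,0],-0.22],[[2.2,-1.4,0.27],[0,0,0],-0.22],[[2.2,-1.4,0.27],[0,0,0],-0.22],[[2.2,-1.4,0.27],[0,0,0],-0.22],[[2.2,-1.4,0.27],[0,0,0],-0.22]]'

```text
clock: 0.77
position: [332.5, -402.5, 195.1]
orientation: [-180.0, 0.0, 14.2]
ft_force: [-0.2, 0.6, -0.3]
opening: 56.2
```

Call:
apply_moves --motion '[[[2.2,-1.4,0.27],[0,0,0],-0.22],[[2.2,-1.4,0.27],[0,0,0],-0.22],[[2.2,-1.4,0.27],[0,0,0],-0.22],[[2.2,-1.4,0.27],[0,0,0],-0.22],[[2.2,-1.4,0.27],[0,0,0],-0.22],[[2.2,-1.4,0.27],[0,0,0],-0.22],[[2.2,-1.4,0.27],[0,0,0],-0.22],[[2.2,-1.4,0.27],[0,0,0],-0.22]]'

```text
clock: 1.43
position: [475.6, -250.7, 173.5]
orientation: [-180.0, 0.0, 14.2]
ft_force: [0.1, 0.3, -0.1]
opening: 56.0
```

Call:
apply_moves --motion '[[[2.2,-1.4,0.27],[0,0,0],-0.22],[[2.2,-1.4,0.27],[0,0,0],-0.22],[[2.2,-1.4,0.27],[0,0,0],-0.22],[[2.2,-1.4,0.27],[0,0,0],-0.22],[[2.2,-1.4,0.27],[0,0,0],-0.22],[[2.2,-1.4,0.27],[0,0,0],-0.22],[[2.2,-1.4,0.27],[0,0,0],-0.22],[[0,0,0],[0,0,0],-0.22]]'

```text
clock: 2.1
position: [601.8, -115.6, 154.0]
orientation: [-179.9, -0.0, 14.4]
ft_force: [-0.2, -0.3, 0.4]
opening: 56.4
```

```bash
python3 - <<'E'
from h import *
o=robot.get_obs();print(o["position"],o["orientation"],o["opening"],o["ft_force"],o["clock"])
plan(620.5,-96.5,49,14.2)
im=camera("scene");h=cv2.cvtColor(im,cv2.COLOR_RGB2HSV)
cr=im[100:290,130:400,::-1];cv2.imwrite("pics/a1.png",cv2.resize(cr,None,fx=2.9,fy=2.9,interpolation=2))
E
```

```text
[ 601.84981794 -115.63598138  153.96614565] [-1.79879248e+02 -4.14480312e-04  1.44035653e+01] 56.414113473598505 [-0.21284625 -0.3147054   0.41842699] 2.1
turn 0.004 shift cm [ 2.28 -1.4  10.5 ] j6 53.4
```

View pics/a1.png

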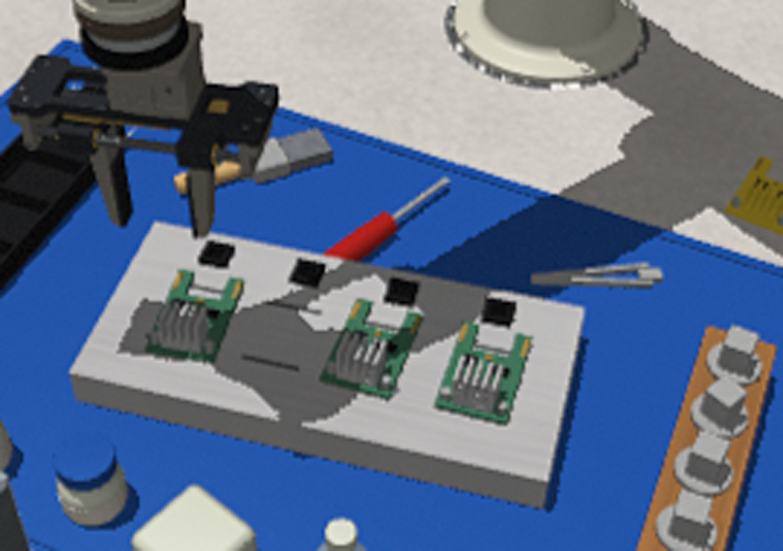

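The arm is above board 1 with its jaws along y. The board's sink is at about (185,325) in the crop and the way down is clear.

Call:
apply_moves --motion '[[[1.14,-0.7,0],[0,0,0],-0.22],[[1.14,-0.7,0],[0,0,0],-0.22],[[0,0,2],[0,0,0],-0.22],[[0,0,2],[0,0,0],-0.22],[[0,0,2],[0,0,0],-0.22],[[0,0,2],[0,0,0],-0.22],[[0,0,2],[0,0,0],-0.22],[[0,0,0.5],[0,0,0],-0.22]]'

```text
clock: 2.82
position: [616.9, -99.3, 46.6]
orientation: [-179.8, 0.3, 14.2]
ft_force: [-0.8, -0.0, -0.9]
opening: 55.7
```

Call:
apply_moves --motion '[[[0,0,0],[0,0,0],1],[[0,0,0],[0,0,0],1],[[0,0,0],[0,0,0],1],[[0,0,0],[0,0,0],1],[[0,0,0],[0,0,0],1],[[0,0,0],[0,0,0],1],[[0,0,0],[0,0,0],1],[[0,0,0],[0,0,0],1]]'

```text
clock: 3.48
position: [620.3, -100.4, 52.0]
orientation: [179.9, -0.1, 14.2]
ft_force: [-0.1, 1.1, 6.5]
opening: 33.6
```

```bash
python3 - <<'E'
from h import *
o=robot.get_obs();print(o["position"],o["orientation"],o["opening"],o["ft_force"],o["torque"])
# home of sink1: nest1 + 65 along holder x, nest guess = mean of views
n=np.array([522.0,-126.2]);a=np.radians(10.65);s=n+65*np.array([np.cos(a),np.sin(a)]);print(s);plan(*s,o["position"][2],10.65)
im=camera("scene");cr=im[150:270,150:350,::-1];cv2.imwrite("pics/a2.png",cv2.resize(cr,None,fx=3.5,fy=3.5,interpolation=2))
E
```

```text
[ 620.31349416 -100.41168991   51.9969192 ] [ 1.79911286e+02 -1.44483996e-01  1.41993785e+01] 33.57085395100884 [-0.14661236  1.09275843  6.46731476] [0.23465598 0.0413301  0.03047251]
[ 585.88033906 -114.18741153]
turn 0.062 shift cm [-3.64  0.72 -0.  ] j6 55.6
```

View pics/a2.png

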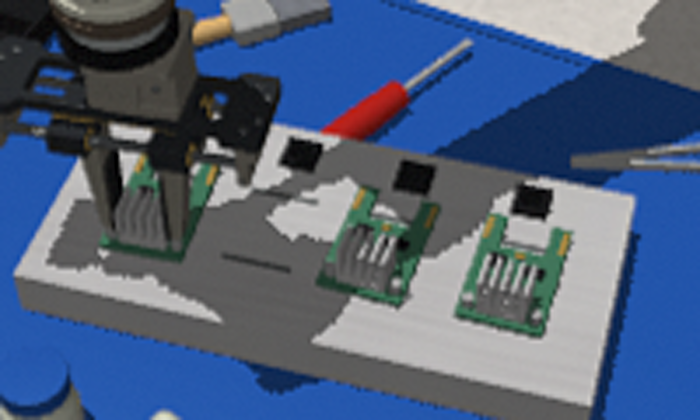

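Call:
apply_moves --motion '[[[0,0,-0.15],[0,0,0.062],1],[[-0.5,0.36,0],[0,0,0],1],[[-0.5,0.36,0],[0,0,0],1],[[-0.66,0,0],[0,0,0],1],[[-0.66,0,0],[0,0,0],1],[[-0.66,0,0],[0,0,0],1],[[-0.66,0,0],[0,0,0],1],[[0,0,0],[0,0,0],1]]'

```text
clock: 4.2
position: [583.3, -114.2, 52.0]
orientation: [180.0, 0.1, 10.6]
ft_force: [-3.0, -0.7, 5.6]
opening: 33.7
```

Call:
apply_moves --motion '[[[0,0,0],[0,0,0],1],[[0,0,0],[0,0,0],1],[[0,0,0],[0,0,0],1],[[0,0,0],[0,0,0],1],[[0,0,0],[0,0,0],1],[[0,0,0],[0,0,0],1],[[0,0,0],[0,0,0],1],[[0,0,0],[0,0,0],1]]'

```text
clock: 4.87
position: [583.8, -114.1, 52.0]
orientation: [-180.0, 0.1, 10.7]
ft_force: [-4.2, -0.4, 7.4]
opening: 33.7
```

```bash
python3 - <<'E'
from h import *
o=robot.get_obs();print(o["position"],o["orientation"],o["opening"],o["ft_force"],o["torque"])
im=camera("scene");cr=im[170:260,160:290,::-1];cv2.imwrite("pics/a3.png",cv2.resize(cr,None,fx=6,fy=6,interpolation=2))
E
```

```text
[ 583.7685183  -114.13701887   52.04075718] [-1.79995968e+02  1.40028431e-01  1.06686220e+01] 33.72834627908213 [-4.22481251 -0.37313711  7.36624393] [-0.18029022  0.72044985 -0.04372609]
```

View pics/a3.png

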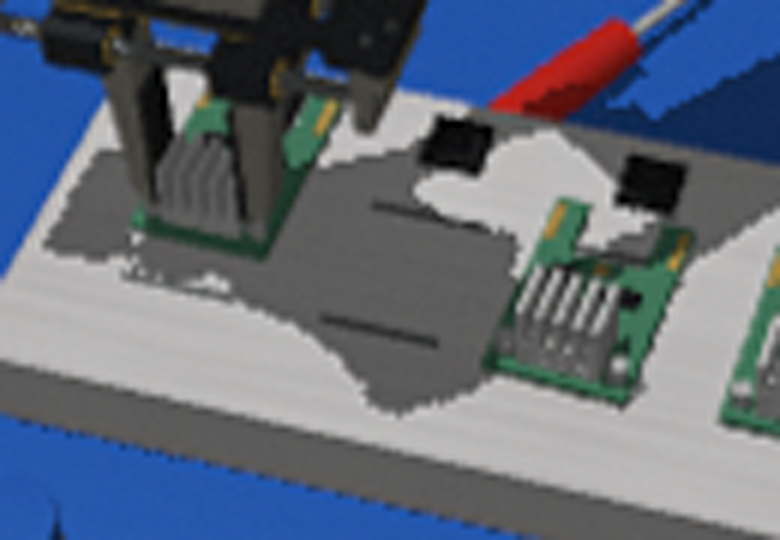

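Call:
apply_moves --motion '[[[-0.2,0,-0.1],[0,0,0],1],[[-0.2,0,0],[0,0,0],1],[[-0.2,0,0],[0,0,0],1],[[0,0,0],[0,0,0],1],[[0,0,0],[0,0,0],1],[[0,0,0],[0,0,0],1],[[0,0,0],[0,0,0],1],[[0,0,0],[0,0,0],1]]'

```text
clock: 5.58
position: [581.0, -114.3, 53.2]
orientation: [180.0, -0.3, 10.6]
ft_force: [6.8, 2.7, -2.1]
opening: 33.8
```

Call:
apply_moves --motion '[[[0.6,0.2,0],[0,0,0],1],[[0,0.2,0],[0,0,0],1],[[0,0.2,0],[0,0,0],1],[[0,0,0],[0,0,0],1],[[0,0,0],[0,0,0],1],[[0,0,0],[0,0,0],1],[[0,0,0],[0,0,0],1],[[0,0,0],[0,0,0],1]]'

```text
clock: 6.25
position: [585.2, -118.2, 52.2]
orientation: [-179.8, 0.0, 10.6]
ft_force: [0.7, 4.7, 0.6]
opening: 33.9
```

Call:
apply_moves --motion '[[[0,-0.4,0],[0,0,0],1],[[0,-0.4,0],[0,0,0],1],[[0,-0.4,0],[0,0,0],1],[[0,0,0],[0,0,0],1],[[0,0,0],[0,0,0],1],[[0,0,0],[0,0,0],1],[[0,0,0],[0,0,0],1],[[0,0,0],[0,0,0],1]]'

```text
clock: 6.92
position: [583.2, -110.0, 52.4]
orientation: [179.8, 0.1, 10.7]
ft_force: [0.2, -7.0, -4.0]
opening: 33.9
```

Call:
apply_moves --motion '[[[0,0.3,0],[0,0,0],1],[[0,0.3,0],[0,0,0],1],[[0,0,0.05],[0,0,0],1],[[0,0,0.05],[0,0,0],1],[[0,0,0],[0,0,0],1],[[0,0,0],[0,0,0],-0.22],[[0,0,0],[0,0,0],-0.22],[[0,0,0],[0,0,0],-0.22]]'

```text
clock: 7.58
position: [584.7, -113.6, 51.7]
orientation: [-180.0, -0.0, 10.7]
ft_force: [0.8, 0.2, -0.4]
opening: 51.4
```

Call:
apply_moves --motion '[[[0,0,0],[0,0,0],-0.22],[[0,0,0],[0,0,0],-0.22],[[0,0,-1],[0,0,0],-0.22],[[0,0,-3],[0,0,0],-0.22],[[0,0,-3],[0,0,0],-0.22],[[0,0,-3],[0,0,0],-0.22],[[0,0,-2],[0,0,0],-0.22],[[0,0,0],[0,0,0],-0.22]]'

```text
clock: 8.25
position: [588.0, -115.1, 178.5]
orientation: [179.7, -0.5, 10.7]
ft_force: [0.2, 0.5, 0.3]
opening: 55.8
```

```bash
python3 - <<'E'
from h import *
o=robot.get_obs();print(o["position"],o["orientation"],o["opening"],o["ft_force"])
plan(443,323.3,170,93.2,p=np.array([584.4,-114.1,o["position"][2]]))
E
```

```text
[ 587.95286576 -115.11651588  178.48415576] [179.66002229  -0.52703498  10.65508891] 55.822630644166566 [0.22912578 0.49888449 0.28379238]
turn -1.441 shift cm [ 44.46 -11.68   0.85] j6 56.7
```

Call:
apply_moves --motion '[[[-0.36,-2.85,0],[0,0,0],0.22],[[-0.36,-2.85,0],[0,0,0],0.22],[[-0.36,-2.85,0],[0,0,0],0.22],[[-0.36,-2.85,0],[0,0,0],0.22],[[-0.36,-2.85,0],[0,0,0],0.22],[[-0.36,-2.85,0],[0,0,0],0.22],[[-0.36,-2.85,0],[0,0,0],0.22],[[-0.36,-2.85,0],[0,0,0],0.22]]'

```text
clock: 8.92
position: [513.0, 106.2, 170.9]
orientation: [-180.0, 0.1, 10.6]
ft_force: [0.0, -0.8, 0.3]
opening: 35.8
```

Call:
apply_moves --motion '[[[-0.36,-2.85,0],[0,0,0],0.22],[[-0.36,-2.85,0],[0,0,0],0.22],[[-0.36,-2.85,0],[0,0,0],0.22],[[-0.36,-2.85,0],[0,0,0],0.22],[[-0.36,-2.85,0],[0,0,0],0.22],[[-0.36,-2.85,0],[0,0,0],0.22],[[-0.36,-2.85,0],[0,0,0],0.22],[[-0.36,-2.85,0],[0,0,0],0.22]]'

```text
clock: 9.58
position: [442.6, 324.7, 170.9]
orientation: [180.0, 0.1, 10.6]
ft_force: [-0.1, 0.3, -0.3]
opening: 35.9
```

Call:
apply_moves --motion '[[[0,0,0],[0,0,-0.12],0.22],[[0,0,0],[0,0,-0.12],0.22],[[0,0,0],[0,0,-0.12],0.22],[[0,0,0],[0,0,-0.12],0.22],[[0,0,0],[0,0,-0.12],0.22],[[0,0,0],[0,0,-0.12],0.22],[[0,0,0],[0,0,-0.12],0.22],[[0,0,0],[0,0,-0.12],0.22]]'

```text
clock: 10.25
position: [443.2, 323.4, 170.8]
orientation: [-179.9, 0.1, 66.0]
ft_force: [0.1, -0.9, -0.4]
opening: 35.8
```

Call:
apply_moves --motion '[[[0,0,0],[0,0,-0.12],0.22],[[0,0,0],[0,0,-0.12],0.22],[[0,0,0],[0,0,-0.12],0.22],[[0,0,0],[0,0,-0.12],0.22],[[0,0,0],[0,0,0],0.22],[[0,0,0],[0,0,0],0.22],[[0,0,0],[0,0,0],0.22],[[0,0,0],[0,0,0],0.22]]'

```text
clock: 10.92
position: [443.6, 323.6, 171.4]
orientation: [-180.0, 0.0, 93.0]
ft_force: [-0.0, 0.2, -0.0]
opening: 35.6
```

```bash
python3 - <<'E'
from h import *
o=robot.get_obs();print(o["position"],o["orientation"],o["opening"],o["ft_force"])
plan(443,323.3,47.5,93.2)
for n in("scene","top"):
    im=camera(n);np.save(f"pics/{n}1.npy",im);V=im.max(2)
    for c,a,m in blobs(V<60,20,150):
        p=ray(n,c,44)[0]
        if 460<p[0]<700 and abs(p[1])<160: print(n,c.round(1),a,p.round(1))
    for c,a,m in blobs(green(im),60,1500):
        r=cv2.minAreaRect(ray(n,np.argwhere(m)[:,::-1],43).astype(np.float32));print(n,a,[np.round(v,1) for v in r])
a=cv2.resize(np.load("pics/scene1.npy")[170:250,170:330,::-1],(640,320),interpolation=2)
cv2.imwrite("pics/a4.png",a)
E
```

```text
[443.60997785 323.58743612 171.44841576] [-1.79976125e+02  8.32901860e-03  9.30385738e+01] 35.582051320666814 [-0.01282938  0.20909337 -0.00280863]
turn -0.003 shift cm [-0.03 -0.06 12.39] j6 20.5
scene [204.  187.2] 81 [ 523.5 -125.2]
scene [236.  193.8] 79 [507.7 -39.6]
scene [268.3 200.4] 78 [491.9  44.3]
scene [301.8 207.1] 83 [475.8 128.8]
scene 180 [array([ 558.5, -119.3]), array([93.3, 60.1]), np.float64(11.2)]
scene 60 [array([539.6,  26.3]), array([46.4, 22.1]), np.float64(26.8)]
scene 190 [array([559.,  49.]), array([94., 59.]), np.float64(7.6)]
scene 92 [array([532.2, 126.5]), array([72.6, 29.5]), np.float64(7.7)]
scene 189 [array([549. , 161.2]), array([ 52.8, 103.7]), np.float64(70.1)]
top [294.2 182.1] 29 [ 520.7 -126.8]
top [264.9 187.2] 29 [504.9 -42.4]
top [235.5 192.4] 34 [489.1  42.1]
top [206.1 197.6] 37 [473.  126.1]
top 243 [array([550.7,  45.7]), array([75.5, 53.4]), np.float64(7.4)]
top 251 [array([ 549.4, -121.9]), array([75.6, 54.6]), np.float64(8.8)]
top 247 [array([538.3, 140. ]), array([68.4, 53.1]), np.float64(8.2)]
```

View pics/a4.png

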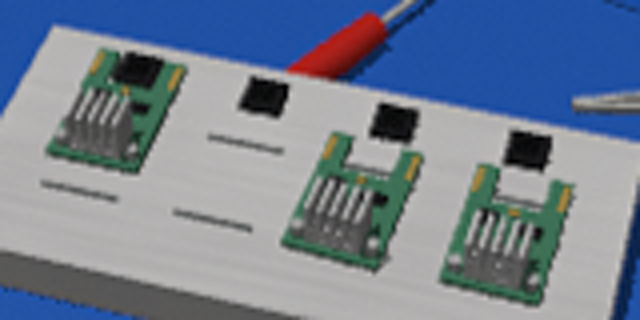

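Call:
apply_moves --motion '[[[0,0,2],[0,0,0],0.22],[[0,0,2],[0,0,0],0.22],[[0,0,2],[0,0,0],0.22],[[0,0,2],[0,0,0],0.22],[[0,0,2],[0,0,0],0.22],[[0,0,1.3],[0,0,0],0.22],[[0,0,0.9],[0,0,0],0.22],[[0,0,0],[0,0,0],0.22]]'

```text
clock: 11.68
position: [442.3, 323.0, 47.6]
orientation: [-179.8, 0.1, 93.1]
ft_force: [-0.8, 0.6, -0.6]
opening: 35.9
```

Call:
apply_moves --motion '[[[0,0,0],[0,0,0],0.22],[[0,0,0],[0,0,0],1],[[0,0,0],[0,0,0],1],[[0,0,0],[0,0,0],1],[[0,0,0],[0,0,0],1],[[0,0,0],[0,0,0],1],[[0,0,0],[0,0,0],1],[[0,0,0],[0,0,0],1]]'

```text
clock: 12.35
position: [443.0, 323.6, 50.7]
orientation: [-179.9, 0.0, 93.2]
ft_force: [-4.5, -2.8, 4.6]
opening: 23.6
```

Call:
apply_moves --motion '[[[0,0,0],[0,0,0],0.22],[[0,0,0],[0,0,0],0.22],[[0,0,0],[0,0,0],0.22],[[0,-0.1,-2],[0,0,0],0.22],[[0,0,-2],[0,0,0],0.22],[[0,0,0],[0,0,-0.121],0.22],[[0,0,0],[0,0,-0.121],0.22],[[0,0,0],[0,0,-0.121],0.22]]'

```text
clock: 13.02
position: [443.5, 323.9, 90.6]
orientation: [179.9, 0.0, 114.3]
ft_force: [-0.9, 0.8, 0.1]
opening: 35.7
```

Call:
apply_moves --motion '[[[0,0,0],[0,0,-0.121],0.22],[[0,0,0],[0,0,-0.121],0.22],[[0,0,0],[0,0,-0.121],0.22],[[0,0,0],[0,0,-0.121],0.22],[[0,0,0],[0,0,-0.121],0.22],[[0,0,0],[0,0,-0.121],0.22],[[0,0,0],[0,0,-0.121],0.22],[[0,0,0],[0,0,-0.121],0.22]]'

```text
clock: 13.68
position: [443.2, 323.7, 90.0]
orientation: [180.0, 0.1, 169.7]
ft_force: [-0.1, 0.0, 0.1]
opening: 36.0
```

Call:
apply_moves --motion '[[[0,0,0],[0,0,-0.121],0.22],[[0,0,0],[0,0,-0.121],0.22],[[0,0,0],[0,0,0],0.22],[[0,0,0.5],[0,0,0],0.22],[[0,0,1.2],[0,0,0],0.22],[[0,0,1.2],[0,0,0],0.22],[[0,0,1],[0,0,0],0.22],[[0,0,0],[0,0,0],0.22]]'

```text
clock: 14.35
position: [440.4, 322.5, 47.1]
orientation: [-179.9, -0.3, -176.8]
ft_force: [-0.7, 0.0, -1.4]
opening: 35.6
```

Call:
apply_moves --motion '[[[0,0,0],[0,0,0],0.22],[[0,0,0],[0,0,0],1],[[0,0,0],[0,0,0],1],[[0,0,0],[0,0,0],1],[[0,0,0],[0,0,0],1],[[0,0,0],[0,0,0],1],[[0,0,0],[0,0,0],1],[[0,0,0],[0,0,0],1]]'

```text
clock: 15.02
position: [443.2, 323.8, 51.2]
orientation: [180.0, 0.1, -176.7]
ft_force: [0.3, 0.8, 1.7]
opening: 23.9
```

Call:
apply_moves --motion '[[[0,0,-0.5],[0,0,0],1],[[0,0,-1],[0,0,0],1],[[0,0,-1.5],[0,0,0],1],[[0,0,-2],[0,0,0],1],[[0,0,-2],[0,0,0],1],[[0,0,-2.5],[0,0,0],1],[[0,0,-2.5],[0,0,0],1],[[0,0,0],[0,0,0],1]]'

```text
clock: 15.68
position: [445.9, 324.9, 177.1]
orientation: [179.8, 0.5, -176.7]
ft_force: [0.6, -0.7, -0.1]
opening: 23.8
```

Call:
apply_moves --motion '[[[-0.33,-2.83,0],[0,0,0],1],[[-0.33,-2.83,0],[0,0,0],1],[[-0.33,-2.83,0],[0,0,0],1],[[-0.33,-2.83,0],[0,0,0],1],[[-0.33,-2.83,0],[0,0,0],1],[[-0.33,-2.83,0],[0,0,0],1],[[-0.33,-2.83,0],[0,0,0],1],[[-0.33,-2.83,0],[0,0,0],1]]'

```text
clock: 16.35
position: [481.4, 97.7, 169.9]
orientation: [-180.0, -0.1, -176.7]
ft_force: [-0.5, 0.2, -0.7]
opening: 23.8
```

Call:
apply_moves --motion '[[[-0.33,-2.83,0],[0,0,0],1],[[-0.33,-2.83,0],[0,0,0],1],[[-0.33,-2.83,0],[0,0,0],1],[[-0.33,-2.83,0],[0,0,0],1],[[-0.33,-2.83,0],[0,0,0],1],[[-0.33,-2.83,0],[0,0,0],1],[[-0.33,-2.83,0],[0,0,0],1],[[-0.33,-2.83,0],[0,0,0],1]]'

```text
clock: 17.02
position: [520.8, -126.7, 169.8]
orientation: [180.0, -0.1, -176.7]
ft_force: [0.1, -0.2, -1.6]
opening: 24.0
```

Call:
apply_moves --motion '[[[0,0,2],[0,0,0],1],[[0,0,2],[0,0,0],1],[[0,0,1.5],[0,0,0],1],[[0,0,0],[0,0,0],1],[[0,0,0],[0,0,0],1],[[0,0,0],[0,0,0],1],[[0,0,0],[0,0,0],1],[[0,0,0],[0,0,0],1]]'

```text
clock: 17.68
position: [522.2, -125.7, 117.0]
orientation: [-179.9, 0.1, -176.7]
ft_force: [-0.2, 0.3, -2.4]
opening: 24.0
```

```bash
python3 - <<'E'
from h import *
o=robot.get_obs();print(o["position"],o["orientation"],o["opening"],o["ft_force"],o["joint_positions"][5])
plan(521.5,-126.2,90,183.2)
im=camera("scene");np.save("pics/scene2.npy",im);cv2.imwrite("pics/a5.png",cv2.resize(im[110:250,150:320,::-1],(680,560),interpolation=2))
E
```

```text
[ 522.21373179 -125.73538513  117.01814907] [-1.79931329e+02  1.17512817e-01 -1.76707785e+02] 23.976479478745212 [-0.22636011  0.31629838 -2.42561702] -119.72664820664006
turn 0.002 shift cm [ 0.07 -0.04  2.7 ] j6 -119.7
```

View pics/a5.png

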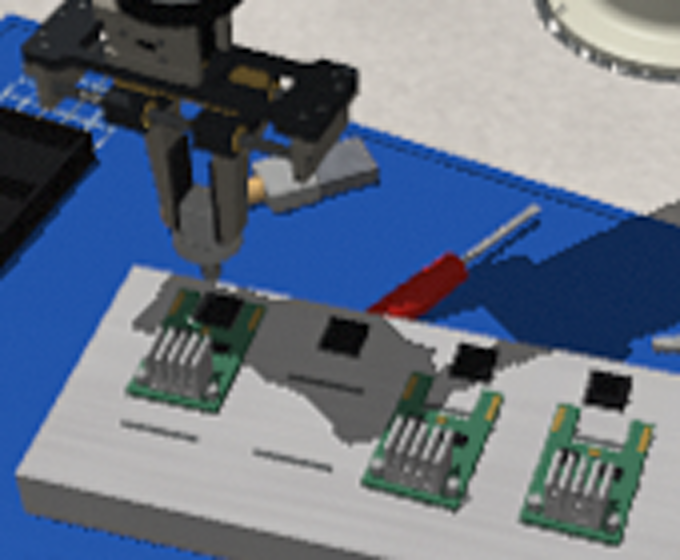

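Call:
apply_moves --motion '[[[0.05,-0.03,0.8],[0,0,0],1],[[0,0,0.8],[0,0,0],1],[[0,0,0.6],[0,0,0],1],[[0,0,0.4],[0,0,0],1],[[0,0,0.4],[0,0,0],1],[[0,0,0.4],[0,0,0],1],[[0,0,0],[0,0,0],1],[[0,0,0],[0,0,0],1]]'

```text
clock: 18.4
position: [520.8, -125.7, 81.5]
orientation: [180.0, -0.0, -176.7]
ft_force: [-0.6, 0.3, -2.1]
opening: 23.9
```

Call:
apply_moves --motion '[[[0,0,0.4],[0,0,0],1],[[0,0,0.4],[0,0,0],1],[[0,0,0.4],[0,0,0],1],[[0,0,0.4],[0,0,0],1],[[0,0,0.4],[0,0,0],1],[[0,0,0.4],[0,0,0],1],[[0,0,0],[0,0,0],1],[[0,0,0],[0,0,0],1]]'

```text
clock: 19.07
position: [523.1, -126.1, 61.1]
orientation: [-180.0, 0.2, -176.7]
ft_force: [-4.0, 4.6, 19.2]
opening: 23.8
```

Call:
apply_moves --motion '[[[0,0,0],[0,0,0],1],[[0,0,0],[0,0,0],1],[[0,0,0],[0,0,0],1],[[0,0,0],[0,0,0],1],[[0,0,0],[0,0,0],1],[[0,0,0],[0,0,0],1],[[0,0,0],[0,0,0],1],[[0,0,0],[0,0,0],1]]'

```text
clock: 19.73
position: [523.1, -126.1, 61.1]
orientation: [-179.9, 0.2, -176.7]
ft_force: [-4.4, 4.0, 18.8]
opening: 23.7
```

Call:
apply_moves --motion '[[[0.1,0.1,-0.04],[0,0,0],1],[[0,0,0],[0,0,0],1],[[0,0,0],[0,0,0],1],[[0,0,0],[0,0,0],1],[[0,0,0],[0,0,0],1],[[0,0,0],[0,0,0],1],[[0,0,0],[0,0,0],1],[[0,0,0],[0,0,0],1]]'

```text
clock: 20.4
position: [522.8, -125.9, 61.4]
orientation: [-179.9, 0.3, -176.7]
ft_force: [0.4, 2.0, 14.8]
opening: 23.3
```

Call:
apply_moves --motion '[[[0,0,0],[0,0,0.06],1],[[0,0,0.012],[0,0,0.06],1],[[0,0,0.012],[0,0,0.06],1],[[0,0,0.012],[0,0,0.06],1],[[0,0,0.012],[0,0,0.06],1],[[0,0,0.012],[0,0,0.06],1],[[0,0,0.012],[0,0,0.06],1],[[0,0,0.012],[0,0,0.06],1]]'

```text
clock: 21.07
position: [522.5, -127.2, 60.7]
orientation: [-179.9, 0.4, 155.6]
ft_force: [-3.0, -3.2, 14.2]
opening: 23.7
```

Call:
apply_moves --motion '[[[0,0,0.026],[0,0,0.12],1],[[0,0,0.026],[0,0,0.12],1],[[0,0,0.026],[0,0,0.12],1],[[0,0,0.026],[0,0,0.12],1],[[0,0,0.026],[0,0,0.12],1],[[0,0,0.026],[0,0,0.12],1],[[0,0,0.026],[0,0,0.12],1],[[0,0,0.026],[0,0,0.12],1]]'

```text
clock: 21.73
position: [520.4, -128.3, 58.5]
orientation: [-179.9, 0.4, 100.5]
ft_force: [-11.4, -7.2, 20.3]
opening: 23.5
```

Call:
apply_moves --motion '[[[-0.15,-0.25,-0.1],[0,0,0],1],[[0,0,-0.05],[0,0,0],1],[[0,0,0],[0,0,0],1],[[0,0,0],[0,0,0],0.3],[[0,0,0],[0,0,0],0.3],[[0,0,0],[0,0,0],0.3],[[0,0,0],[0,0,0],0.3],[[0,0,0],[0,0,0],0.3]]'

```text
clock: 22.4
position: [517.4, -126.5, 56.3]
orientation: [-180.0, -0.0, 100.8]
ft_force: [0.2, 0.0, -0.3]
opening: 32.1
```

Call:
apply_moves --motion '[[[0.12,0,0],[0,0,0],0.3],[[0.13,0,0],[0,0,0],0.3],[[0,0,0],[0,0,0],0.3],[[0,0,0],[0,0,0],0.3],[[0,0,0],[0,0,0],0.3],[[0,0,0],[0,0,0],0.3],[[0,0,0],[0,0,0],0.3],[[0,0,0],[0,0,0],0.3]]'

```text
clock: 23.07
position: [517.2, -124.3, 56.7]
orientation: [180.0, 0.0, 100.8]
ft_force: [-1.4, -0.0, 0.3]
opening: 31.8
```

Call:
apply_moves --motion '[[[0,0,0],[0,0,0],1],[[0,0,0],[0,0,0],1],[[0,0,0],[0,0,0],1],[[0,0,0],[0,0,0],1],[[0,0,0],[0,0,0],1],[[0,0,0],[0,0,0],1],[[0,0,0],[0,0,0],1],[[0,0,0],[0,0,0],1]]'

```text
clock: 23.73
position: [517.2, -124.4, 56.7]
orientation: [-180.0, 0.0, 100.8]
ft_force: [-1.4, -0.1, 1.5]
opening: 23.6
```

```bash
python3 - <<'E'
from h import *
o=robot.get_obs();print(o["position"],o["orientation"],o["opening"],o["ft_force"],o["torque"],o["joint_positions"][5])
im=camera("scene");np.save("pics/scene3.npy",im);a=cv2.resize(im[130:240,160:260,::-1],(500,550),interpolation=2)
cv2.imwrite("pics/a6.png",a)
print(proj("scene",[[520.2,-125.8,44],[520.2,-125.8,38+6+8-3+5]]))
E
```

```text
[ 517.15791545 -124.36806884   56.71383335] [-1.79992581e+02  2.53349771e-03  1.00772350e+02] 23.55684539826281 [-1.43737413 -0.05981282  1.49429602] [-0.13605801  0.11065085 -0.01841664] -37.31403292582353
[[204.45835734 186.29645667]
 [204.16302419 183.56397205]]
```

View pics/a6.png

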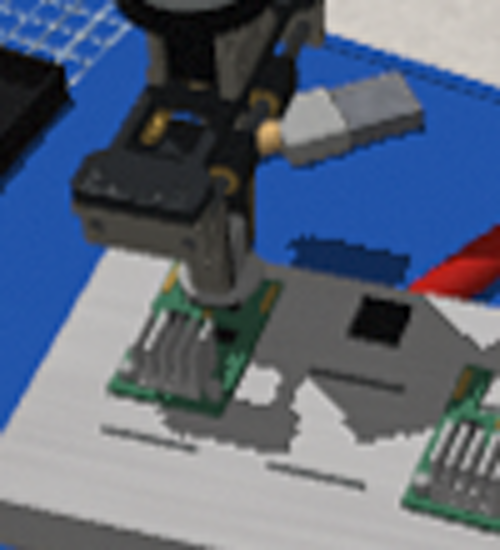

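Call:
apply_moves --motion '[[[0,0,0.1],[0,0,0],1],[[0,0,0.1],[0,0,0],1],[[0,0,0],[0,0,0],1],[[0,0,0],[0,0,0],1],[[0,0,0],[0,0,0],1],[[0,0,0],[0,0,0],1],[[0,0,0],[0,0,0],1],[[0,0,0],[0,0,0],1]]'

```text
clock: 24.45
position: [517.6, -124.5, 56.2]
orientation: [180.0, 0.0, 100.8]
ft_force: [-4.3, 0.6, 11.3]
opening: 23.9
```

Call:
apply_moves --motion '[[[0,0,0.08],[0,0,0],1],[[0,0,0.01],[0,0,0.1],1],[[0,0,0.022],[0,0,0.12],1],[[0,0,0.024],[0,0,0.12],1],[[0,0,0.024],[0,0,0.12],1],[[0,0,0.024],[0,0,0.12],1],[[0,0,0.024],[0,0,0.12],1],[[0,0,0.024],[0,0,0.12],1]]'

```text
clock: 25.12
position: [519.2, -124.4, 54.9]
orientation: [179.8, -0.1, 53.4]
ft_force: [-0.8, 2.4, 13.6]
opening: 23.8
```

Call:
apply_moves --motion '[[[0,0,0.03],[0,0,0.12],1],[[0,0,0.025],[0,0,0.12],1],[[0,0,0.025],[0,0,0.12],1],[[0,0,0.025],[0,0,0.12],1],[[0,0,0.025],[0,0,0.12],1],[[0,0,0.025],[0,0,0.12],1],[[0,0,0.025],[0,0,0.12],1],[[0,0,0.025],[0,0,0.12],1]]'

```text
clock: 25.78
position: [520.1, -125.0, 53.1]
orientation: [179.9, -0.4, -1.6]
ft_force: [0.2, 0.7, 12.5]
opening: 24.0
```

Call:
apply_moves --motion '[[[0,0,0.025],[0,0,0.12],1],[[0,0,0.025],[0,0,0.12],1],[[0,0,0.025],[0,0,0.12],1],[[0,0,0.025],[0,0,0.12],1],[[0,0,0.025],[0,0,0.12],1],[[0,0,0.02],[0,0,0.12],1],[[0,0,0.02],[0,0,0.12],1],[[0,0,0.02],[0,0,0.12],1]]'

```text
clock: 26.45
position: [519.9, -126.2, 51.9]
orientation: [-179.9, -0.3, -56.5]
ft_force: [-3.9, -1.9, 18.0]
opening: 23.9
```

Call:
apply_moves --motion '[[[0,0,0],[0,0,0.08],1],[[0,0,0],[0,0,0.08],1],[[0,0,0],[0,0,0.08],1],[[0,0,0],[0,0,0.08],1],[[0,0,0],[0,0,0.08],1],[[0,0,0],[0,0,0.08],1],[[0,0,0],[0,0,0],1],[[0,0,0],[0,0,0],1]]'

```text
clock: 27.12
position: [519.4, -126.5, 51.9]
orientation: [-179.8, -0.3, -83.7]
ft_force: [-4.6, -2.4, 16.8]
opening: 23.8
```

```bash
python3 - <<'E'
from h import *
o=robot.get_obs();print(o["position"],o["orientation"],o["opening"],o["ft_force"],o["torque"],o["joint_positions"][5])
E
```

```text
[ 519.443494   -126.49347771   51.92169137] [-179.78461186   -0.26357119  -83.71421448] 23.766285839111642 [-4.61908815 -2.40460852 16.83449253] [-0.3217776   0.91623109 -0.05399272] 147.19228635554234
```

Call:
apply_moves --motion '[[[0,0,-0.15],[0,0,0],1],[[0,0,0],[0,0,0],0.1],[[0,0,0],[0,0,0],0.1],[[0,0,0],[0,0,0],0.1],[[0,0,0],[0,0,0],0.1],[[0,0,-1],[0,0,0],0.1],[[0,0,-2],[0,0,0],0.1],[[0,0,-3],[0,0,0],0.1]]'

```text
clock: 27.78
position: [514.9, -123.1, 108.3]
orientation: [179.7, 0.2, -83.7]
ft_force: [0.6, -0.1, 0.6]
opening: 41.1
```

Call:
apply_moves --motion '[[[0,0,-3],[0,0,-0.122],0.1],[[0,0,-3],[0,0,-0.122],0.1],[[0,0,0],[0,0,-0.122],-0.22],[[0,0,0],[0,0,-0.122],-0.22],[[0,0,0],[0,0,-0.122],-0.22],[[0,0,0],[0,0,-0.122],-0.22],[[0,0,0],[0,0,-0.122],-0.22],[[0,0,0],[0,0,-0.122],-0.22]]'

```text
clock: 28.45
position: [517.1, -124.1, 170.4]
orientation: [-180.0, 0.0, -27.4]
ft_force: [-0.3, -0.6, -0.5]
opening: 55.9
```

Call:
apply_moves --motion '[[[0,0,0],[0,0,-0.122],-0.22],[[0,0,0],[0,0,-0.122],-0.22],[[0,0,0],[0,0,-0.122],-0.22],[[0,0,0],[0,0,-0.122],-0.22],[[0,0,0],[0,0,-0.122],-0.22],[[1.5,-2.8,0],[0,0,0],-0.22],[[1.5,-2.8,0],[0,0,0],-0.22],[[1.5,-2.8,0],[0,0,0],-0.22]]'

```text
clock: 29.12
position: [551.6, -34.5, 170.5]
orientation: [-180.0, -0.0, 7.1]
ft_force: [0.2, -0.3, 0.1]
opening: 56.1
```

Call:
apply_moves --motion '[[[1.5,-2.8,0],[0,0,0],-0.22],[[1.5,-2.8,0],[0,0,0],-0.22],[[1.5,-2.8,0],[0,0,0],-0.22],[[0,0,0],[0,0,0],-0.22],[[0,0,0],[0,0,0],-0.22],[[0,0,0],[0,0,0],-0.22],[[0,0,0],[0,0,0],-0.22],[[0,0,0],[0,0,0],-0.22]]'

```text
clock: 29.78
position: [585.3, 52.4, 170.1]
orientation: [180.0, 0.0, 7.1]
ft_force: [-0.9, 0.1, 0.3]
opening: 56.1
```

```bash
python3 - <<'E'
from h import *
o=robot.get_obs();print(o["position"],o["orientation"],o["opening"],o["ft_force"],o["joint_positions"][5])
im=camera("scene");np.save("pics/scene4.npy",im);cv2.imwrite("pics/a7.png",cv2.resize(im[140:250,160:340,::-1],(720,440),interpolation=2))
for c,a,m in blobs(green(im),60,1500):
    r=cv2.minAreaRect(ray("scene",np.argwhere(m)[:,::-1],43).astype(np.float32));print(a,[np.round(v,1) for v in r])
plan(586.5,53,51,7.6)
E
```

```text
[585.34888042  52.41851225 170.0764892 ] [1.79991106e+02 8.24159241e-03 7.05948838e+00] 56.14956674101201 [-0.94443836  0.10208579  0.29066272] 76.29448585537932
149 [array([ 567.4, -117.3]), array([74.6, 60. ]), np.float64(10.7)]
60 [array([539.5,  26.3]), array([46.3, 22.1]), np.float64(26.0)]
185 [array([566.4,  66.8]), array([ 51.5, 105.5]), np.float64(69.0)]
88 [array([532.5, 127.2]), array([72.4, 29.5]), np.float64(5.6)]
186 [array([549.5, 161.4]), array([ 51.2, 105.5]), np.float64(71.3)]
turn -0.009 shift cm [ 0.12 -0.04 11.91] j6 76.3
```

View pics/a7.png

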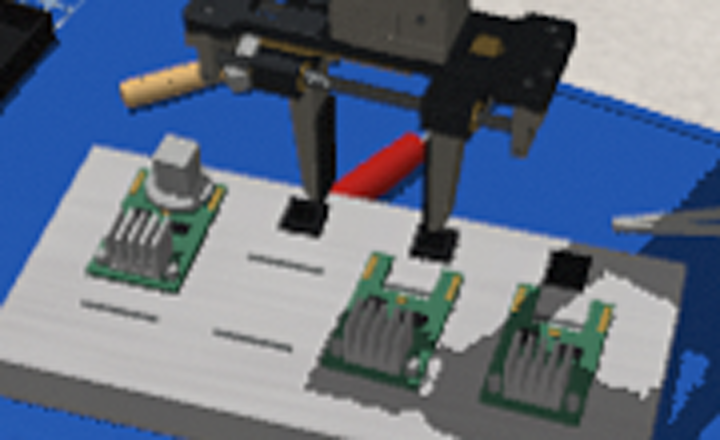

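Screw 1 stands upright on board 1 with its flange on the board, crop (178,175). Next is board 3.

Call:
apply_moves --motion '[[[0.12,-0.04,2],[0,0,-0.009],-0.22],[[0,0,2],[0,0,0],-0.22],[[0,0,2],[0,0,0],-0.22],[[0,0,2],[0,0,0],-0.22],[[0,0,2],[0,0,0],-0.22],[[0,0,1.2],[0,0,0],-0.22],[[0,0,0.6],[0,0,0],-0.22],[[0,0,0],[0,0,0],-0.22]]'

```text
clock: 30.5
position: [585.7, 53.8, 50.7]
orientation: [-180.0, 0.1, 7.6]
ft_force: [0.5, 0.3, 0.2]
opening: 55.9
```

Call:
apply_moves --motion '[[[0,0,0],[0,0,0],-0.22],[[0,0,0],[0,0,0],1],[[0,0,0],[0,0,0],1],[[0,0,0],[0,0,0],1],[[0,0,0],[0,0,0],1],[[0,0,0],[0,0,0],1],[[0,0,0],[0,0,0],1],[[0,0,0],[0,0,0],1]]'

```text
clock: 31.17
position: [587.5, 53.9, 52.9]
orientation: [180.0, -0.1, 7.7]
ft_force: [-0.9, -1.0, 5.4]
opening: 33.7
```

```bash
python3 - <<'E'
from h import *
o=robot.get_obs();print(o["position"],o["orientation"],o["opening"],o["ft_force"],o["torque"])
plan(551.8,55.2,o["position"][2],10.65)
E
```

```text
[587.48778593  53.90357179  52.92251633] [ 1.79964242e+02 -8.80545639e-02  7.66662687e+00] 33.685670355176185 [-0.90853467 -0.98358251  5.41767948] [-0.18662266  0.09928707  0.00377474]
turn -0.052 shift cm [-3.48 -0.79 -0.  ] j6 75.9
```

Call:
apply_moves --motion '[[[0,0,-0.12],[0,0,-0.052],1],[[-0.3,-0.4,0],[0,0,0],1],[[-0.3,-0.39,0],[0,0,0],1],[[-0.72,0,0],[0,0,0],1],[[-0.72,0,0],[0,0,0],1],[[-0.72,0,0],[0,0,0],1],[[-0.72,0,0],[0,0,0],1],[[0,0,0],[0,0,0],1]]'

```text
clock: 31.83
position: [551.7, 55.5, 53.9]
orientation: [180.0, -0.3, 10.6]
ft_force: [3.7, 1.9, -1.9]
opening: 33.8
```

Call:
apply_moves --motion '[[[-0.2,0,0],[0,0,0],1],[[-0.2,0,0],[0,0,0],1],[[-0.2,0,0],[0,0,0],1],[[0,0,0],[0,0,0],1],[[0,0,0],[0,0,0],1],[[0,0,0],[0,0,0],1],[[0,0,0],[0,0,0],1],[[0,0,0],[0,0,0],1]]'

```text
clock: 32.5
position: [550.8, 54.9, 55.7]
orientation: [179.9, -0.8, 10.5]
ft_force: [13.5, 4.4, -3.0]
opening: 33.8
```

Call:
apply_moves --motion '[[[0.6,0.2,0],[0,0,0],1],[[0,0.2,0],[0,0,0],1],[[0,0.2,0],[0,0,0],1],[[0,0,0],[0,0,0],1],[[0,0,0],[0,0,0],1],[[0,0,0],[0,0,0],1],[[0,0,0],[0,0,0],1],[[0,0,0],[0,0,0],1]]'

```text
clock: 33.17
position: [552.4, 51.8, 53.7]
orientation: [-179.7, -0.1, 10.5]
ft_force: [3.8, 9.8, 2.3]
opening: 33.7
```

Call:
apply_moves --motion '[[[0,-0.4,0],[0,0,0],1],[[0,-0.4,0],[0,0,0],1],[[0,-0.4,0],[0,0,0],1],[[0,0,0],[0,0,0],1],[[0,0,0],[0,0,0],1],[[0,0,0],[0,0,0],1],[[0,0,0],[0,0,0],1],[[0,0,0],[0,0,0],1]]'

```text
clock: 33.83
position: [550.7, 59.3, 53.7]
orientation: [179.7, -0.1, 10.7]
ft_force: [4.3, -7.2, 1.9]
opening: 33.6
```

Call:
apply_moves --motion '[[[0.3,0.3,0],[0,0,0],1],[[0,0.25,0.05],[0,0,0],1],[[0,0,0.05],[0,0,0],1],[[0,0,0],[0,0,0],1],[[0,0,0],[0,0,0],1],[[0,0,0],[0,0,0],-0.22],[[0,0,0],[0,0,0],-0.22],[[0,0,0],[0,0,0],-0.22]]'

```text
clock: 34.5
position: [553.0, 56.6, 51.4]
orientation: [-180.0, 0.1, 10.6]
ft_force: [-1.1, -0.4, -0.0]
opening: 51.5
```

Call:
apply_moves --motion '[[[0,0,0],[0,0,0],-0.22],[[0,0,0],[0,0,0],-0.22],[[0,0,-1],[0,0,0],-0.22],[[0,0,-3],[0,0,0],-0.22],[[0,0,-3],[0,0,0],-0.22],[[0,0,-3],[0,0,0],-0.22],[[0,0,-2],[0,0,0],-0.22],[[0,0,0],[0,0,0],-0.22]]'

```text
clock: 35.17
position: [557.4, 56.2, 178.6]
orientation: [179.8, -0.6, 10.7]
ft_force: [1.0, -0.5, -0.1]
opening: 56.4
```

Call:
apply_moves --motion '[[[0,0,0],[0,0,-0.12],0.22],[[0,0,0],[0,0,-0.12],0.22],[[0,0,0],[0,0,-0.12],0.22],[[0,0,0],[0,0,-0.12],0.22],[[0,0,0],[0,0,-0.12],0.22],[[0,0,0],[0,0,-0.12],0.22],[[0,0,0],[0,0,-0.12],0.22],[[0,0,0],[0,0,-0.12],0.22]]'

```text
clock: 35.83
position: [553.2, 56.5, 171.1]
orientation: [-179.9, 0.0, 66.0]
ft_force: [0.2, 0.7, -0.5]
opening: 36.2
```

Call:
apply_moves --motion '[[[0,0,0],[0,0,-0.12],0.22],[[0,0,0],[0,0,-0.12],0.22],[[0,0,0],[0,0,-0.12],0.22],[[0,0,0],[0,0,-0.12],0.22],[[0,0,0],[0,0,0],0.22],[[0,0,0],[0,0,0],0.22],[[0,0,0],[0,0,0],0.22],[[0,0,0],[0,0,0],0.22]]'

```text
clock: 36.5
position: [553.8, 56.5, 171.9]
orientation: [-180.0, -0.0, 93.0]
ft_force: [-1.2, -0.2, 0.2]
opening: 36.0
```

```bash
python3 - <<'E'
from h import *
o=robot.get_obs();print(o["position"],o["orientation"],o["opening"],o["ft_force"])
plan(557.3,330.8,170,93.2)
E
```

```text
[553.75381559  56.49726467 171.8964252 ] [-1.79974766e+02 -4.92409441e-03  9.30321891e+01] 35.985465898929014 [-1.19904595 -0.17707061  0.15898767]
turn -0.003 shift cm [27.37  1.89  0.19] j6 -9.6
```

Call:
apply_moves --motion '[[[3.42,0.236,0],[0,0,0],0.22],[[3.42,0.236,0],[0,0,0],0.22],[[3.42,0.236,0],[0,0,0],0.22],[[3.42,0.236,0],[0,0,0],0.22],[[3.42,0.236,0],[0,0,0],0.22],[[3.42,0.236,0],[0,0,0],0.22],[[3.42,0.236,0],[0,0,0],0.22],[[3.42,0.236,0],[0,0,0],0.22]]'

```text
clock: 37.17
position: [557.4, 332.4, 172.1]
orientation: [-180.0, 0.0, 93.1]
ft_force: [0.8, -0.0, 0.2]
opening: 35.6
```

Call:
apply_moves --motion '[[[0,0,0],[0,0,0],0.22],[[0,0,2],[0,0,0],0.22],[[0,0,2],[0,0,0],0.22],[[0,0,2],[0,0,0],0.22],[[0,0,2],[0,0,0],0.22],[[0,0,2],[0,0,0],0.22],[[0,0,1.3],[0,0,0],0.22],[[0,0,0.8],[0,0,0],0.22]]'

```text
clock: 37.83
position: [556.6, 329.9, 49.0]
orientation: [-179.8, 0.1, 93.1]
ft_force: [-1.8, 0.2, 0.0]
opening: 35.9
```

Call:
apply_moves --motion '[[[0,0,0],[0,0,0],0.22],[[0,0,0],[0,0,0],0.22],[[0,0,0],[0,0,0],0.22],[[0,0,0],[0,0,0],0.22],[[0,0,0],[0,0,0],0.22],[[0,0,0],[0,0,0],0.22],[[0,0,0],[0,0,0],0.22],[[0,0,0],[0,0,0],0.22]]'

```text
clock: 38.5
position: [557.8, 330.8, 51.4]
orientation: [180.0, -0.0, 93.2]
ft_force: [-0.1, -0.2, 0.2]
opening: 35.6
```

Call:
apply_moves --motion '[[[0,0,0],[0,0,0],1],[[0,0,0],[0,0,0],1],[[0,0,0],[0,0,0],1],[[0,0,0],[0,0,0],1],[[0,0,0],[0,0,0],1],[[0,0,0],[0,0,0],1],[[0,0,0],[0,0,0],1],[[0,0,0],[0,0,0],1]]'

```text
clock: 39.17
position: [557.6, 330.7, 51.1]
orientation: [-180.0, 0.0, 93.2]
ft_force: [-1.5, 0.4, 1.4]
opening: 24.4
```

Call:
apply_moves --motion '[[[0,0,0],[0,0,0],0.22],[[0,0,0],[0,0,0],0.22],[[0,0,0],[0,0,0],0.22],[[0,-0.03,-2],[0,0,0],0.22],[[0,0,-2],[0,0,0],0.22],[[0,0,0],[0,0,-0.121],0.22],[[0,0,0],[0,0,-0.121],0.22],[[0,0,0],[0,0,-0.121],0.22]]'

```text
clock: 39.83
position: [557.9, 330.9, 91.8]
orientation: [179.9, 0.0, 114.3]
ft_force: [0.8, 0.2, -0.3]
opening: 35.8
```

Call:
apply_moves --motion '[[[0,0,0],[0,0,-0.121],0.22],[[0,0,0],[0,0,-0.121],0.22],[[0,0,0],[0,0,-0.121],0.22],[[0,0,0],[0,0,-0.121],0.22],[[0,0,0],[0,0,-0.121],0.22],[[0,0,0],[0,0,-0.121],0.22],[[0,0,0],[0,0,-0.121],0.22],[[0,0,0],[0,0,-0.121],0.22]]'

```text
clock: 40.5
position: [557.5, 330.7, 91.1]
orientation: [180.0, 0.0, 169.8]
ft_force: [0.2, 0.2, 0.7]
opening: 35.7
```

Call:
apply_moves --motion '[[[0,0,0],[0,0,-0.121],0.22],[[0,0,0],[0,0,-0.121],0.22],[[0,0,0.5],[0,0,0],0.22],[[0,0,1.2],[0,0,0],0.22],[[0,0,1.2],[0,0,0],0.22],[[0,0,1.2],[0,0,0],0.22],[[0,0,0.1],[0,0,0],0.22],[[0,0,0],[0,0,0],0.22]]'

```text
clock: 41.17
position: [556.5, 330.3, 47.5]
orientation: [-180.0, -0.1, -176.8]
ft_force: [-0.4, 0.0, 0.4]
opening: 35.9
```

Call:
apply_moves --motion '[[[0,0,0],[0,0,0],0.22],[[0,0,0],[0,0,0],0.22],[[0,0,0],[0,0,0],0.22],[[0,0,0],[0,0,0],1],[[0,0,0],[0,0,0],1],[[0,0,0],[0,0,0],1],[[0,0,0],[0,0,0],1],[[0,0,0],[0,0,0],1]]'

```text
clock: 41.83
position: [557.6, 330.9, 49.5]
orientation: [180.0, 0.0, -176.7]
ft_force: [-0.5, 0.3, 2.0]
opening: 24.0
```

Call:
apply_moves --motion '[[[0,0,0],[0,0,0],1],[[0,0,0],[0,0,0],1],[[0,0,0],[0,0,0],1],[[0,0,-0.5],[0,0,0],1],[[0,0,-1],[0,0,0],1],[[0,0,-1.5],[0,0,0],1],[[0,0,-2],[0,0,0],1],[[0,0,-2],[0,0,0],1]]'

```text
clock: 42.5
position: [556.9, 330.3, 119.7]
orientation: [-180.0, -0.1, -176.7]
ft_force: [0.3, -0.4, -0.8]
opening: 23.9
```

Call:
apply_moves --motion '[[[0,0,-2.5],[0,0,0],1],[[0,0,-2.5],[0,0,0],1],[[0,0,0],[0,0,0],1],[[0,0,0],[0,0,0],1],[[0,0,0],[0,0,0],1],[[0,0,0],[0,0,0],1],[[0,0,0],[0,0,0],1],[[0,0,0],[0,0,0],1]]'

```text
clock: 43.17
position: [556.6, 330.4, 167.5]
orientation: [-180.0, -0.1, -176.7]
ft_force: [1.3, -1.1, -1.9]
opening: 23.9
```

```bash
python3 - <<'E'
from h import *
o=robot.get_obs();print(o["position"],o["orientation"],o["opening"],o["ft_force"])
plan(488,43.6,170,o["orientation"][2])
E
```

```text
[556.64832131 330.36470034 167.52512281] [-1.79953754e+02 -1.47988781e-01 -1.76727846e+02] 23.853033340919524 [ 1.29162262 -1.0641357  -1.85859156]
turn -0.0 shift cm [  8.49 -28.24  -0.25] j6 -73.3
```

Call:
apply_moves --motion '[[[0.86,-2.83,0],[0,0,0],1],[[0.86,-2.83,0],[0,0,0],1],[[0.86,-2.83,0],[0,0,0],1],[[0.86,-2.83,0],[0,0,0],1],[[0.86,-2.83,0],[0,0,0],1],[[0.86,-2.83,0],[0,0,0],1],[[0.86,-2.83,0],[0,0,0],1],[[0.86,-2.83,0],[0,0,0],1]]'

```text
clock: 43.83
position: [500.9, 99.5, 168.7]
orientation: [180.0, -0.0, -176.7]
ft_force: [0.8, 0.3, -1.3]
opening: 23.9
```

Call:
apply_moves --motion '[[[0.86,-2.83,0],[0,0,0],1],[[0.86,-2.83,0],[0,0,0],1],[[0,0,2],[0,0,0],1],[[0,0,2],[0,0,0],1],[[0,0,2],[0,0,0],1],[[0,0,0.8],[0,0,0],1],[[0,0,0],[0,0,0],1],[[0,0,0],[0,0,0],1]]'

```text
clock: 44.5
position: [487.7, 43.4, 101.2]
orientation: [180.0, -0.0, -176.7]
ft_force: [0.1, -0.6, -1.1]
opening: 24.3
```

Call:
apply_moves --motion '[[[0,0,0],[0,0,0],1],[[0,0,0],[0,0,0],1],[[0,0,0],[0,0,0],1],[[0,0,0],[0,0,0],1],[[0,0,0],[0,0,0],1],[[0,0,0],[0,0,0],1],[[0,0,0],[0,0,0],1],[[0,0,0],[0,0,0],1]]'

```text
clock: 45.17
position: [487.7, 43.2, 101.2]
orientation: [-180.0, -0.0, -176.7]
ft_force: [0.3, 0.3, -1.4]
opening: 24.1
```

```bash
python3 - <<'E'
from h import *
o=robot.get_obs();print(o["position"],o["orientation"],o["opening"],o["ft_force"])
plan(488,43.6,84,o["orientation"][2])
im=camera("scene");np.save("pics/scene5.npy",im)
for c,a,m in blobs(green(im),60,1500):
    r=cv2.minAreaRect(ray("scene",np.argwhere(m)[:,::-1],43).astype(np.float32));print(a,c.round(0),[np.round(v,1) for v in r])
cv2.imwrite("pics/a8.png",cv2.resize(im[110:240,170:360,::-1],(760,520),interpolation=2))
E
```

```text
[487.74956591  43.23956507 101.18496088] [-1.79998620e+02 -7.90159415e-04 -1.76721490e+02] 24.10732635324603 [ 0.26621897  0.27524174 -1.35629407]
turn -0.0 shift cm [-0.03  0.03  1.72] j6 -102.4
151 [202. 202.] [array([ 567.7, -117.5]), array([74.7, 59.9]), np.float64(11.1)]
77 [259. 203.] [array([516.3,  31.7]), array([71.6, 24.3]), np.float64(4.4)]
169 [270. 215.] [array([524.8,  52.3]), array([93.7, 58.4]), np.float64(10.4)]
113 [299. 228.] [array([536.8, 151. ]), array([72.2, 26. ]), np.float64(15.3)]
107 [316. 230.] [array([527.7, 181.2]), array([73.6, 25.5]), np.float64(15.9)]
68 [306. 246.] [array([583.1, 181.5]), array([14.5, 57.6]), np.float64(22.9)]
```

View pics/a8.png

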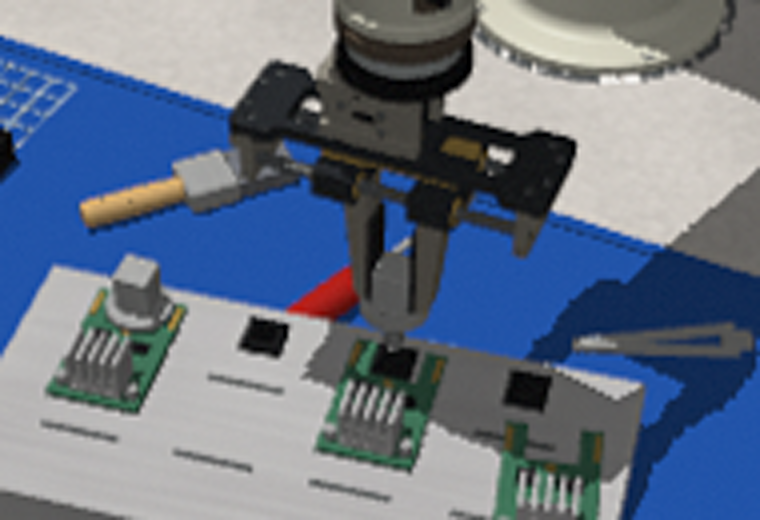

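Board 4 was knocked aside and is now turned by about 16°; it gets corrected in its turn. Board 3 is home and the screw tip is over nest 3's boss at crop (392,345). Inserting it now.

Call:
apply_moves --motion '[[[0,0,0.6],[0,0,0],1],[[0,0,0.5],[0,0,0],1],[[0,0,0.4],[0,0,0],1],[[0,0,0.4],[0,0,0],1],[[0,0,0.2],[0,0,0],1],[[0,0,0],[0,0,0],1],[[0,0,0],[0,0,0],1],[[0,0,0],[0,0,0],1]]'

```text
clock: 45.88
position: [488.0, 43.2, 80.3]
orientation: [-180.0, 0.0, -176.7]
ft_force: [0.1, -0.1, -1.9]
opening: 23.5
```

Tip is at z≈37, inside the hole, with no contact force. Continuing down.

Call:
apply_moves --motion '[[[0,0,0.4],[0,0,0],1],[[0,0,0.4],[0,0,0],1],[[0,0,0.4],[0,0,0],1],[[0,0,0.4],[0,0,0],1],[[0,0,0.3],[0,0,0],1],[[0,0,0],[0,0,0],1],[[0,0,0],[0,0,0],1],[[0,0,0],[0,0,0],1]]'

```text
clock: 46.55
position: [487.6, 43.3, 61.1]
orientation: [180.0, -0.0, -176.7]
ft_force: [-1.8, 0.2, 0.1]
opening: 24.6
```

Call:
apply_moves --motion '[[[0,0,0.1],[0,0,0],1],[[0,0,0],[0,0,0],1],[[0,0,0],[0,0,0],1],[[0,0,0],[0,0,0],1],[[0,0,0],[0,0,0],1],[[0,0,0],[0,0,0],1],[[0,0,0],[0,0,0],1],[[0,0,0],[0,0,0],1]]'

```text
clock: 47.22
position: [487.8, 43.3, 60.8]
orientation: [180.0, -0.0, -176.7]
ft_force: [-3.3, -0.8, 5.9]
opening: 23.4
```

Call:
apply_moves --motion '[[[0.05,0,0.1],[0,0,0],1],[[0,0,0.09],[0,0,0],1],[[0,0,0],[0,0,0],1],[[0,0,0],[0,0,0],1],[[0,0,0],[0,0,0],1],[[0,0,0],[0,0,0],1],[[0,0,0],[0,0,0],1],[[0,0,0],[0,0,0],1]]'

```text
clock: 47.88
position: [488.3, 43.2, 60.4]
orientation: [-180.0, 0.1, -176.7]
ft_force: [-4.7, 0.8, 14.2]
opening: 23.9
```

Call:
apply_moves --motion '[[[0,0,0.01],[0,0,0.1],1],[[0,0,0.022],[0,0,0.12],1],[[0,0,0.025],[0,0,0.12],1],[[0,0,0.025],[0,0,0.12],1],[[0,0,0.025],[0,0,0.12],1],[[0,0,0.025],[0,0,0.12],1],[[0,0,0.025],[0,0,0.12],1],[[0,0,0.025],[0,0,0.12],1]]'

```text
clock: 48.55
position: [488.0, 43.0, 58.6]
orientation: [180.0, 0.1, 129.1]
ft_force: [-6.4, 0.7, 16.0]
opening: 23.8
```

Call:
apply_moves --motion '[[[0.06,-0.08,0.02],[0,0,0.12],1],[[0,0,0.024],[0,0,0.12],1],[[0,0,0.024],[0,0,0.12],1],[[0,0,0.024],[0,0,0.12],1],[[0,0,0.024],[0,0,0.12],1],[[0,0,0.024],[0,0,0.12],1],[[0,0,0.024],[0,0,0.12],1],[[0,0,0.024],[0,0,0.12],1]]'

```text
clock: 49.22
position: [487.4, 43.2, 56.7]
orientation: [179.9, -0.0, 74.1]
ft_force: [-4.9, 1.3, 15.0]
opening: 24.0
```

Call:
apply_moves --motion '[[[0,0,0.024],[0,0,0.12],1],[[0,0,0.024],[0,0,0.12],1],[[0,0,0.024],[0,0,0.12],1],[[0,0,0.024],[0,0,0.12],1],[[0,0,0.024],[0,0,0.12],1],[[0,0,0.024],[0,0,0.12],1],[[0,0,0.024],[0,0,0.12],1],[[0,0,0.024],[0,0,0.12],1]]'

```text
clock: 49.88
position: [487.4, 43.5, 54.8]
orientation: [180.0, -0.1, 19.1]
ft_force: [-4.9, 1.3, 14.9]
opening: 23.8
```

Driven 5.6 mm so far; about 1.2 rad remain.

Call:
apply_moves --motion '[[[0,0,0.024],[0,0,0.12],1],[[0,0,0.024],[0,0,0.12],1],[[0,0,0.024],[0,0,0.12],1],[[0,0,0.024],[0,0,0.12],1],[[0,0,0.024],[0,0,0.12],1],[[0,0,0.024],[0,0,0.12],1],[[0,0,0.024],[0,0,0.12],1],[[0,0,0.024],[0,0,0.12],1]]'

```text
clock: 50.55
position: [488.0, 43.3, 53.4]
orientation: [-179.9, -0.1, -35.9]
ft_force: [-4.3, 1.9, 18.3]
opening: 24.0
```

Call:
apply_moves --motion '[[[0,0,0.024],[0,0,0.12],1],[[0,0,0.024],[0,0,0.12],1],[[0,0,0.01],[0,0,0.12],1],[[0,0,0],[0,0,0.12],1],[[0,0,0],[0,0,0],1],[[0,0,0],[0,0,0],1],[[0,0,0],[0,0,0],1],[[0,0,0],[0,0,0],1]]'

```text
clock: 51.22
position: [489.0, 42.7, 53.4]
orientation: [-179.8, -0.2, -63.1]
ft_force: [-4.8, 0.4, 18.2]
opening: 23.7
```

```bash
python3 - <<'E'
from h import *
o=robot.get_obs();print(o["position"],o["orientation"],o["opening"],o["ft_force"],o["torque"],o["joint_positions"][5])
E
```

```text
[488.95711403  42.66303076  53.39358962] [-179.77055135   -0.18607145  -63.0885968 ] 23.657900514489757 [-4.83867914  0.37377111 18.22067573] [ 0.13487428  0.95627419 -0.03070339] 143.954647385044
```

Call:
apply_moves --motion '[[[0,0,-0.2],[0,0,0],1],[[0,0,0],[0,0,0],0.1],[[0,0,0],[0,0,0],0.1],[[0,0,0],[0,0,0],0.1],[[0,0,0],[0,0,0],0.1],[[0,0,-1],[0,0,0],0.1],[[0,0,-2],[0,0,0],0.1],[[0,0,-3],[0,0,0],0.1]]'

```text
clock: 51.88
position: [483.9, 43.5, 110.8]
orientation: [179.7, 0.2, -63.1]
ft_force: [0.1, -0.7, -0.0]
opening: 41.3
```

Call:
apply_moves --motion '[[[0,0,-3],[0,0,-0.115],0.1],[[0,0,-3],[0,0,-0.115],0.1],[[0,0,0],[0,0,-0.115],-0.22],[[0,0,0],[0,0,-0.115],-0.22],[[0,0,0],[0,0,-0.115],-0.22],[[0,0,0],[0,0,-0.115],-0.22],[[0,0,0],[0,0,-0.115],-0.22],[[0,0,0],[0,0,-0.115],-0.22]]'

```text
clock: 52.55
position: [486.3, 43.2, 172.7]
orientation: [180.0, -0.0, -10.1]
ft_force: [0.4, 0.5, 0.4]
opening: 56.1
```

Call:
apply_moves --motion '[[[0,0,0],[0,0,-0.115],-0.22],[[0,0,0],[0,0,-0.115],-0.22],[[0,0,0],[0,0,-0.115],-0.22],[[0,0,0],[0,0,-0.115],-0.22],[[0,0,0],[0,0,0],-0.22],[[0,0,0],[0,0,0],-0.22],[[0,0,0],[0,0,0],-0.22],[[0,0,0],[0,0,0],-0.22]]'

```text
clock: 53.22
position: [486.3, 43.2, 172.3]
orientation: [180.0, -0.0, 15.9]
ft_force: [-0.1, 0.4, 0.1]
opening: 55.9
```

```bash
python3 - <<'E'
from h import *
o=robot.get_obs();print(o["position"],o["orientation"],o["opening"],o["ft_force"])
im=camera("scene");np.save("pics/scene6.npy",im)
g=green(im);g[:,:285]=0
m=cv2.morphologyEx(g.astype(np.uint8),cv2.MORPH_CLOSE,np.ones((5,5)))
for c,a,mm in blobs(m,100,1500):
    r=cv2.minAreaRect(ray("scene",np.argwhere(mm)[:,::-1],43).astype(np.float32));print(a,c.round(0),[np.round(v,1) for v in r])
cv2.imwrite("pics/a9.png",cv2.resize(im[180:265,180:350,::-1],(800,400),interpolation=2))
E
```

```text
[486.25775228  43.17818602 172.29434091] [ 1.79998439e+02 -4.53057758e-03  1.58611869e+01] 55.91316880015327 [-0.06535506  0.44793244  0.11751107]
435 [306. 233.] [array([542.8, 168.1]), array([94.3, 58.8]), np.float64(17.3)]
```

View pics/a9.png

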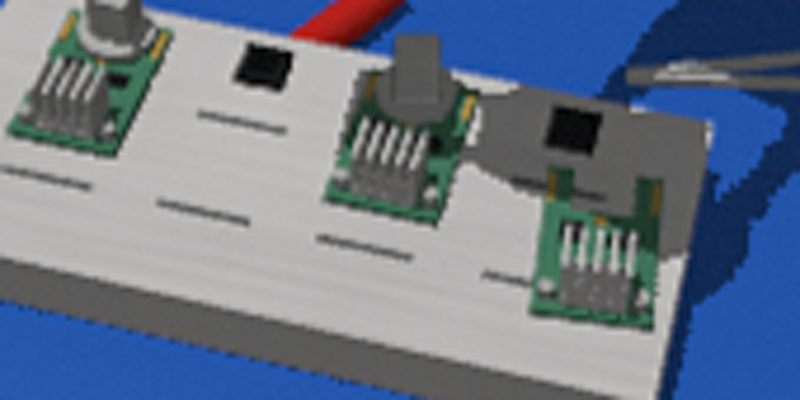

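Board 4 is at crop (600,250), rotated about 17° and shifted towards +y. Going to grip it.

Call:
apply_moves --motion '[[[0,0,0],[0,0,-0.025],-0.22],[[2.38,-2.06,0],[0,0,0],-0.22],[[2.38,-2.06,0],[0,0,0],-0.22],[[2.38,-2.06,0],[0,0,0],-0.22],[[2.38,-2.06,0],[0,0,0],-0.22],[[2.38,-2.06,0],[0,0,0],-0.22],[[0,0,0],[0,0,0],-0.22],[[0,0,0],[0,0,0],-0.22]]'

```text
clock: 53.93
position: [569.0, 178.0, 171.6]
orientation: [180.0, 0.1, 17.6]
ft_force: [0.1, -1.2, 0.0]
opening: 56.1
```

Call:
apply_moves --motion '[[[0,0,2],[0,0,0],-0.22],[[0,0,2],[0,0,0],-0.22],[[0,0,2],[0,0,0],-0.22],[[0,0,2],[0,0,0],-0.22],[[0,0,2],[0,0,0],-0.22],[[0,0,1.3],[0,0,0],-0.22],[[0,0,0.8],[0,0,0],-0.22],[[0,0,0],[0,0,0],-0.22]]'

```text
clock: 54.6
position: [567.5, 176.3, 49.4]
orientation: [-180.0, 0.2, 17.4]
ft_force: [0.1, 0.1, -0.9]
opening: 56.4
```

Call:
apply_moves --motion '[[[0,0,0],[0,0,0],-0.22],[[0,0,0],[0,0,0],1],[[0,0,0],[0,0,0],1],[[0,0,0],[0,0,0],1],[[0,0,0],[0,0,0],1],[[0,0,0],[0,0,0],1],[[0,0,0],[0,0,0],1],[[0,0,0],[0,0,0],1]]'

```text
clock: 55.27
position: [569.7, 177.3, 52.1]
orientation: [180.0, -0.1, 17.4]
ft_force: [-0.8, 0.8, 5.4]
opening: 33.7
```

```bash
python3 - <<'E'
from h import *
o=robot.get_obs();print(o["position"],o["orientation"],o["opening"],o["ft_force"],o["torque"])
a=np.radians(10.65);n=np.array([488,43.5])+86*np.array([-np.sin(a),np.cos(a)]);s=n+65*np.array([np.cos(a),np.sin(a)]);print(n,s)
plan(*s,o["position"][2],10.65)
E
```

```text
[569.65988027 177.27528308  52.11170758] [ 1.79991699e+02 -8.31057257e-02  1.74132747e+01] 33.68486530900591 [-0.82867388  0.80973777  5.41956175] [0.20454051 0.22502293 0.00906576]
[472.10642141 128.01860245] [535.98676047 140.03119092]
turn 0.118 shift cm [-4.    3.04 -0.  ] j6 78.3
```

Call:
apply_moves --motion '[[[0,0,-0.12],[0,0,0.06],1],[[0,0,0],[0,0,0.058],1],[[0,0.7,0],[0,0,0],1],[[0,0.8,0],[0,0,0],1],[[0,0.8,0],[0,0,0],1],[[0,0.74,0],[0,0,0],1],[[-0.4,0,0],[0,0,0],1],[[0,0,0],[0,0,0],1]]'

```text
clock: 55.93
position: [570.3, 145.4, 52.1]
orientation: [180.0, 0.0, 10.6]
ft_force: [-0.2, -0.6, 0.7]
opening: 33.7
```

Call:
apply_moves --motion '[[[-0.7,0,0],[0,0,0],1],[[-0.7,0,0],[0,0,0],1],[[-0.7,0,0],[0,0,0],1],[[-0.7,0,0],[0,0,0],1],[[-0.5,0,0],[0,0,0],1],[[0,0,0],[0,0,0],1],[[0,0,0],[0,0,0],1],[[0,0,0],[0,0,0],1]]'

```text
clock: 56.6
position: [538.3, 140.4, 52.3]
orientation: [-180.0, -0.0, 10.7]
ft_force: [-0.1, 1.0, -2.5]
opening: 33.7
```

Call:
apply_moves --motion '[[[-0.3,0,0],[0,0,0],1],[[-0.3,0,0],[0,0,0],1],[[0,0,0],[0,0,0],1],[[0,0,0],[0,0,0],1],[[0,0,0],[0,0,0],1],[[0,0,0],[0,0,0],1],[[0,0,0],[0,0,0],1],[[0,0,0],[0,0,0],1]]'

```text
clock: 57.27
position: [534.8, 139.6, 53.3]
orientation: [180.0, -0.3, 10.6]
ft_force: [5.5, 1.8, -3.0]
opening: 33.9
```

Call:
apply_moves --motion '[[[0.6,0.2,0],[0,0,0],1],[[0,0.2,0],[0,0,0],1],[[0,0.2,0],[0,0,0],1],[[0,0,0],[0,0,0],1],[[0,0,0],[0,0,0],1],[[0,0,0],[0,0,0],1],[[0,0,0],[0,0,0],1],[[0,0,0],[0,0,0],1]]'

```text
clock: 57.93
position: [539.6, 136.3, 52.6]
orientation: [-179.8, -0.1, 10.5]
ft_force: [1.8, 7.5, -0.1]
opening: 33.7
```

Call:
apply_moves --motion '[[[0,-0.4,0],[0,0,0],1],[[0,-0.4,0],[0,0,0],1],[[0,-0.4,0],[0,0,0],1],[[0,0,0],[0,0,0],1],[[0,0,0],[0,0,0],1],[[0,0,0],[0,0,0],1],[[0,0,0],[0,0,0],1],[[0,0,0],[0,0,0],1]]'

```text
clock: 58.6
position: [537.2, 144.0, 52.3]
orientation: [179.7, 0.1, 10.8]
ft_force: [-0.2, -7.9, 0.3]
opening: 33.9
```

Call:
apply_moves --motion '[[[0,0.3,0],[0,0,0],1],[[0,0.3,0.05],[0,0,0],1],[[0,0,0.05],[0,0,0],1],[[0,0,0],[0,0,0],1],[[0,0,0],[0,0,0],1],[[0,0,0],[0,0,0],-0.22],[[0,0,0],[0,0,0],-0.22],[[0,0,0],[0,0,0],-0.22]]'

```text
clock: 59.27
position: [538.1, 140.4, 51.1]
orientation: [-180.0, 0.0, 10.6]
ft_force: [-0.8, 0.2, -1.6]
opening: 51.5
```

Call:
apply_moves --motion '[[[0,0,0],[0,0,0],-0.22],[[0,0,0],[0,0,0],-0.22],[[0,0,-1],[0,0,0],-0.22],[[0,0,-3],[0,0,0],-0.22],[[0,0,-3],[0,0,0],-0.22],[[0,0,-3],[0,0,0],-0.22],[[0,0,-2],[0,0,0],-0.22],[[0,0,0],[0,0,0],-0.22]]'

```text
clock: 59.93
position: [541.7, 140.6, 177.7]
orientation: [179.9, -0.6, 10.7]
ft_force: [0.3, 0.6, 1.3]
opening: 55.9
```

Call:
apply_moves --motion '[[[0,0,0],[0,0,-0.12],0.22],[[0,0,0],[0,0,-0.12],0.22],[[0,0,0],[0,0,-0.12],0.22],[[0,0,0],[0,0,-0.12],0.22],[[0,0,0],[0,0,-0.12],0.22],[[0,0,0],[0,0,-0.12],0.22],[[0,0,0],[0,0,-0.12],0.22],[[0,0,0],[0,0,-0.12],0.22]]'

```text
clock: 60.6
position: [537.6, 140.3, 170.3]
orientation: [-179.9, 0.0, 66.0]
ft_force: [-0.2, -0.5, 0.2]
opening: 35.8
```

Call:
apply_moves --motion '[[[0,0,0],[0,0,-0.12],0.22],[[0,0,0],[0,0,-0.12],0.22],[[0,0,0],[0,0,-0.12],0.22],[[0,0,0],[0,0,-0.12],0.22],[[0,0,0],[0,0,0],0.22],[[0,0,0],[0,0,0],0.22],[[0,0,0],[0,0,0],0.22],[[0,0,0],[0,0,0],0.22]]'

```text
clock: 61.27
position: [538.1, 140.3, 171.0]
orientation: [-180.0, 0.0, 93.0]
ft_force: [0.1, 0.2, -0.2]
opening: 35.8
```

```bash
python3 - <<'E'
from h import *
o=robot.get_obs();print(o["position"],o["orientation"],o["opening"],o["ft_force"])
plan(615.2,333.9,170,93.2)
im=camera("scene");np.save("pics/scene7.npy",im)
g=green(im);g[:,:285]=0
m=cv2.morphologyEx(g.astype(np.uint8),cv2.MORPH_CLOSE,np.ones((5,5)))
for c,a,mm in blobs(m,100,1500):
    r=cv2.minAreaRect(ray("scene",np.argwhere(mm)[:,::-1],43).astype(np.float32));print(a,c.round(0),[np.round(v,1) for v in r])
E
```

```text
[538.06279161 140.30307668 171.0451009 ] [-1.79970903e+02  1.08286262e-03  9.30347454e+01] 35.83001815761818 [ 0.11597359  0.2022964  -0.20662788]
turn -0.003 shift cm [18.9   8.78  0.1 ] j6 -0.9
396 [300. 218.] [array([510.3, 134.5]), array([95.1, 57.9]), np.float64(10.0)]
```

Call:
apply_moves --motion '[[[3.15,1.463,0],[0,0,-0.003],0.22],[[3.15,1.463,0],[0,0,0],0.22],[[3.15,1.463,0],[0,0,0],0.22],[[3.15,1.463,0],[0,0,0],0.22],[[3.15,1.463,0],[0,0,0],0.22],[[3.15,1.463,0],[0,0,0],0.22],[[0,0,0],[0,0,0],0.22],[[0,0,0],[0,0,0],0.22]]'

```text
clock: 61.98
position: [614.8, 335.4, 170.2]
orientation: [-179.9, 0.0, 93.4]
ft_force: [0.0, -0.5, 0.8]
opening: 35.7
```

Call:
apply_moves --motion '[[[0,0,2],[0,0,0],0.22],[[0,0,2],[0,0,0],0.22],[[0,0,2],[0,0,0],0.22],[[0,0,2],[0,0,0],0.22],[[0,0,2],[0,0,0],0.22],[[0,0,1.4],[0,0,0],0.22],[[0,0,0.6],[0,0,0],0.22],[[0,0,0],[0,0,0],0.22]]'

```text
clock: 62.65
position: [613.9, 333.0, 49.8]
orientation: [-179.8, 0.1, 93.3]
ft_force: [0.1, 0.2, -0.5]
opening: 35.6
```

Call:
apply_moves --motion '[[[0,0,0],[0,0,0],0.22],[[0,0,0],[0,0,0],0.22],[[0,0,0],[0,0,0],0.22],[[0,0,0],[0,0,0],0.22],[[0,0,0],[0,0,0],0.22],[[0,0,0],[0,0,0],0.22],[[0,0,0],[0,0,0],0.22],[[0,0,0],[0,0,0],0.22]]'

```text
clock: 63.32
position: [615.0, 334.1, 51.4]
orientation: [180.0, 0.0, 93.3]
ft_force: [-0.4, -0.5, 0.0]
opening: 36.1
```

Call:
apply_moves --motion '[[[0,0,0],[0,0,0],1],[[0,0,0],[0,0,0],1],[[0,0,0],[0,0,0],1],[[0,0,0],[0,0,0],1],[[0,0,0],[0,0,0],1],[[0,0,0],[0,0,0],1],[[0,0,0],[0,0,0],1],[[0,0,0],[0,0,0],1]]'

```text
clock: 63.98
position: [615.0, 334.1, 51.3]
orientation: [-180.0, -0.0, 93.3]
ft_force: [-0.6, -0.6, -0.5]
opening: 23.5
```

Centred in x. Same sequence again: open, lift, quarter turn, grip across y, lift out.

Call:
apply_moves --motion '[[[0,0,0],[0,0,0],0.22],[[0,0,0],[0,0,0],0.22],[[0,0,0],[0,0,0],0.22],[[0,0,-2],[0,0,0],0.22],[[0,0,-2],[0,0,0],0.22],[[0,0,0],[0,0,-0.121],0.22],[[0,0,0],[0,0,-0.121],0.22],[[0,0,0],[0,0,-0.121],0.22]]'

```text
clock: 64.65
position: [615.5, 334.2, 92.1]
orientation: [179.9, 0.0, 114.5]
ft_force: [-0.4, 0.8, -0.0]
opening: 35.8
```

Call:
apply_moves --motion '[[[0,0,0],[0,0,-0.121],0.22],[[0,0,0],[0,0,-0.121],0.22],[[0,0,0],[0,0,-0.121],0.22],[[0,0,0],[0,0,-0.121],0.22],[[0,0,0],[0,0,-0.121],0.22],[[0,0,0],[0,0,-0.121],0.22],[[0,0,0],[0,0,-0.121],0.22],[[0,0,0],[0,0,-0.121],0.22]]'

```text
clock: 65.32
position: [615.1, 334.1, 91.4]
orientation: [180.0, 0.0, 169.9]
ft_force: [0.2, -0.1, -0.1]
opening: 35.8
```

Call:
apply_moves --motion '[[[0,0,0],[0,0,-0.121],0.22],[[0,0,0],[0,0,-0.121],0.22],[[0,0,0.5],[0,0,0],0.22],[[0,0,1.2],[0,0,0],0.22],[[0,0,1.2],[0,0,0],0.22],[[0,0,1.2],[0,0,0],0.22],[[0,0,0.1],[0,0,0],0.22],[[0,0,0],[0,0,0],0.22]]'

```text
clock: 65.98
position: [614.0, 333.7, 47.4]
orientation: [-180.0, -0.2, -176.6]
ft_force: [0.2, 0.4, 0.6]
opening: 35.8
```

Call:
apply_moves --motion '[[[0,0,0],[0,0,0],0.22],[[0,0,0],[0,0,0],0.22],[[0,0,0],[0,0,0],0.22],[[0,0,0],[0,0,0],1],[[0,0,0],[0,0,0],1],[[0,0,0],[0,0,0],1],[[0,0,0],[0,0,0],1],[[0,0,0],[0,0,0],1]]'

```text
clock: 66.65
position: [615.1, 334.2, 49.6]
orientation: [180.0, 0.0, -176.6]
ft_force: [0.0, 0.3, 0.6]
opening: 23.3
```

Call:
apply_moves --motion '[[[0,0,0],[0,0,0],1],[[0,0,0],[0,0,0],1],[[0,0,0],[0,0,0],1],[[0,0,-0.5],[0,0,0],1],[[0,0,-1],[0,0,0],1],[[0,0,-1.5],[0,0,0],1],[[0,0,-2],[0,0,0],1],[[0,0,-2],[0,0,0],1]]'

```text
clock: 67.32
position: [614.9, 334.0, 121.0]
orientation: [-180.0, -0.0, -176.6]
ft_force: [1.3, 1.4, -1.8]
opening: 23.8
```

Call:
apply_moves --motion '[[[0,0,-2.5],[0,0,0],1],[[0,0,-2.5],[0,0,0],1],[[0,0,0],[0,0,0],1],[[0,0,0],[0,0,0],1],[[0,0,0],[0,0,0],1],[[0,0,0],[0,0,0],1],[[0,0,0],[0,0,0],1],[[0,0,0],[0,0,0],1]]'

```text
clock: 67.98
position: [614.2, 333.8, 167.6]
orientation: [-180.0, -0.2, -176.6]
ft_force: [-0.4, -0.2, -1.9]
opening: 23.8
```

```bash
python3 - <<'E'
from h import *
o=robot.get_obs();print(o["position"],o["orientation"],o["opening"],o["ft_force"])
plan(472.1,127.9,170,o["orientation"][2])
im=camera("scene");np.save("pics/scene8.npy",im)
g=green(im);g[:,:285]=0
m=cv2.morphologyEx(g.astype(np.uint8),cv2.MORPH_CLOSE,np.ones((5,5)))
for c,a,mm in blobs(m,100,1500):
    r=cv2.minAreaRect(ray("scene",np.argwhere(mm)[:,::-1],43).astype(np.float32));print(a,c.round(0),[np.round(v,1) for v in r])
E
```

```text
[614.20040278 333.78550361 167.55147244] [-1.79956922e+02 -1.57062718e-01 -1.76551768e+02] 23.802383633091424 [-0.37431779 -0.17995283 -1.94139844]
turn -0.0 shift cm [ 15.42 -19.7   -0.24] j6 -74.8
394 [300. 218.] [array([510.1, 134.7]), array([95.2, 57.9]), np.float64(10.7)]
```

Call:
apply_moves --motion '[[[1.937,-2.467,0],[0,0,0],1],[[1.937,-2.467,0],[0,0,0],1],[[1.937,-2.467,0],[0,0,0],1],[[1.937,-2.467,0],[0,0,0],1],[[1.937,-2.467,0],[0,0,0],1],[[1.937,-2.467,0],[0,0,0],1],[[1.937,-2.467,0],[0,0,0],1],[[1.937,-2.467,0],[0,0,0],1]]'

```text
clock: 68.7
position: [471.0, 126.7, 169.0]
orientation: [-180.0, -0.0, -176.5]
ft_force: [0.2, -0.8, -1.1]
opening: 23.5
```

Call:
apply_moves --motion '[[[0,0,2],[0,0,0],1],[[0,0,2],[0,0,0],1],[[0,0,2],[0,0,0],1],[[0,0,0.8],[0,0,0],1],[[0,0,0],[0,0,0],1],[[0,0,0],[0,0,0],1],[[0,0,0],[0,0,0],1],[[0,0,0],[0,0,0],1]]'

```text
clock: 69.37
position: [473.4, 127.9, 102.7]
orientation: [-180.0, 0.1, -176.5]
ft_force: [-0.3, -0.6, -1.7]
opening: 23.8
```

Call:
apply_moves --motion '[[[0,0,0],[0,0,0],1],[[0,0,0],[0,0,0],1],[[0,0,0],[0,0,0],1],[[0,0,0],[0,0,0],1],[[0,0,0],[0,0,0],1],[[0,0,0],[0,0,0],1],[[0,0,0],[0,0,0],1],[[0,0,0],[0,0,0],1]]'

```text
clock: 70.03
position: [472.2, 127.7, 101.3]
orientation: [180.0, -0.0, -176.6]
ft_force: [0.3, -1.0, -1.3]
opening: 23.5
```

Positioned at (472.2, 127.7) over nest 4; inserting.

Call:
apply_moves --motion '[[[0,0,0.6],[0,0,0],1],[[0,0,0.5],[0,0,0],1],[[0,0,0.4],[0,0,0],1],[[0,0,0.4],[0,0,0],1],[[0,0,0.2],[0,0,0],1],[[0,0,0],[0,0,0],1],[[0,0,0],[0,0,0],1],[[0,0,0],[0,0,0],1]]'

```text
clock: 70.7
position: [472.4, 127.8, 80.5]
orientation: [-180.0, 0.0, -176.6]
ft_force: [0.2, -0.2, -1.4]
opening: 24.1
```

Call:
apply_moves --motion '[[[0,0,0.4],[0,0,0],1],[[0,0,0.4],[0,0,0],1],[[0,0,0.4],[0,0,0],1],[[0,0,0.4],[0,0,0],1],[[0,0,0.3],[0,0,0],1],[[0,0,0.1],[0,0,0],1],[[0,0,0],[0,0,0],1],[[0,0,0],[0,0,0],1]]'

```text
clock: 71.37
position: [472.2, 127.8, 60.9]
orientation: [-180.0, -0.0, -176.5]
ft_force: [-2.6, -1.3, 6.1]
opening: 23.7
```

Call:
apply_moves --motion '[[[0.1,0,0.1],[0,0,0],1],[[0,0,0.05],[0,0,0],1],[[0,0,0],[0,0,0],1],[[0,0,0],[0,0,0],1],[[0,0,0],[0,0,0],1],[[0,0,0],[0,0,0],1],[[0,0,0],[0,0,0],1],[[0,0,0],[0,0,0],1]]'

```text
clock: 72.03
position: [472.2, 127.8, 60.7]
orientation: [-180.0, 0.1, -176.5]
ft_force: [-3.5, 0.1, 12.1]
opening: 24.0
```

Call:
apply_moves --motion '[[[0,0,0.05],[0,0,0.1],1],[[0,0,0.024],[0,0,0.12],1],[[0,0,0.025],[0,0,0.12],1],[[0,0,0.025],[0,0,0.12],1],[[0,0,0.025],[0,0,0.12],1],[[0,0,0.025],[0,0,0.12],1],[[0,0,0.025],[0,0,0.12],1],[[0,0,0.025],[0,0,0.12],1]]'

```text
clock: 72.7
position: [471.9, 127.6, 58.7]
orientation: [-180.0, 0.0, 129.3]
ft_force: [-6.4, -1.2, 16.2]
opening: 23.6
```

Call:
apply_moves --motion '[[[0,0,0.024],[0,0,0.12],1],[[0,0,0.024],[0,0,0.12],1],[[0,0,0.024],[0,0,0.12],1],[[0,0,0.024],[0,0,0.12],1],[[0,0,0.024],[0,0,0.12],1],[[0,0,0.024],[0,0,0.12],1],[[0,0,0.024],[0,0,0.12],1],[[0,0,0.024],[0,0,0.12],1]]'

```text
clock: 73.37
position: [471.6, 128.0, 56.7]
orientation: [-180.0, -0.0, 74.3]
ft_force: [-6.9, 0.0, 16.6]
opening: 23.9
```

Call:
apply_moves --motion '[[[0,0,0.024],[0,0,0.12],1],[[0,0,0.024],[0,0,0.12],1],[[0,0,0.024],[0,0,0.12],1],[[0,0,0.024],[0,0,0.12],1],[[0,0,0.024],[0,0,0.12],1],[[0,0,0.024],[0,0,0.12],1],[[0,0,0.024],[0,0,0.12],1],[[0,0,0.024],[0,0,0.12],1]]'

```text
clock: 74.03
position: [471.8, 128.3, 54.9]
orientation: [-180.0, -0.0, 19.3]
ft_force: [-6.0, 1.2, 15.5]
opening: 23.9
```

Call:
apply_moves --motion '[[[0,0,0.024],[0,0,0.12],1],[[0,0,0.024],[0,0,0.12],1],[[0,0,0.024],[0,0,0.12],1],[[0,0,0.024],[0,0,0.12],1],[[0,0,0.024],[0,0,0.12],1],[[0,0,0.02],[0,0,0.12],1],[[0,0,0.02],[0,0,0.12],1],[[0,0,0.02],[0,0,0.12],1]]'

```text
clock: 74.7
position: [472.5, 128.3, 53.5]
orientation: [-179.9, -0.0, -35.7]
ft_force: [-6.1, 2.0, 20.0]
opening: 23.8
```

Call:
apply_moves --motion '[[[0,0,0.01],[0,0,0.12],1],[[0,0,0],[0,0,0.12],1],[[0,0,0],[0,0,0.12],1],[[0,0,0],[0,0,0.12],1],[[0,0,0],[0,0,0],1],[[0,0,0],[0,0,0],1],[[0,0,0],[0,0,0],1],[[0,0,0],[0,0,0],1]]'

```text
clock: 75.37
position: [473.1, 128.0, 53.6]
orientation: [-179.8, -0.1, -62.9]
ft_force: [-4.1, 0.9, 16.4]
opening: 23.8
```

Stopped at TCP z=53.5, i.e. flange underside at about 44, so this screw is home. I'll release, rise and move clear for a last look.

Call:
apply_moves --motion '[[[0,0,-0.2],[0,0,0],1],[[0,0,0],[0,0,0],0.1],[[0,0,0],[0,0,0],0.1],[[0,0,0],[0,0,0],0.1],[[0,0,0],[0,0,0],0.1],[[0,0,-1],[0,0,0],0.1],[[0,0,-2],[0,0,0],0.1],[[0,0,-3],[0,0,0],0.1]]'

```text
clock: 76.03
position: [468.9, 127.6, 111.6]
orientation: [179.7, 0.1, -62.9]
ft_force: [0.7, 0.5, -1.0]
opening: 41.3
```

Call:
apply_moves --motion '[[[0,0,-3],[0,0,0],0.1],[[0,0,-3],[0,0,0],0.1],[[0,0,-3],[0,0,0],0.1],[[0,0,-3],[0,0,0],0.1],[[-3,0,0],[0,0,0],0.1],[[-3,0,0],[0,0,0],0.1],[[-3,0,0],[0,0,0],0.1],[[0,0,0],[0,0,0],0.1]]'

```text
clock: 76.7
position: [428.2, 211.2, 233.7]
orientation: [-180.0, 0.1, -62.7]
ft_force: [-0.6, 0.4, 0.3]
opening: 41.4
```

```bash
python3 - <<'E'
from h import *
o=robot.get_obs();print(o["clock"],o["position"],o["orientation"],o["opening"],o["ft_force"])
im=camera("scene");np.save("pics/scene9.npy",im);top=camera("top")
m=cv2.morphologyEx(green(im).astype(np.uint8),cv2.MORPH_CLOSE,np.ones((5,5)))
for c,a,mm in blobs(m,100,1500):
    r=cv2.minAreaRect(ray("scene",np.argwhere(mm)[:,::-1],43).astype(np.float32));print(a,c.round(0),[np.round(v,1) for v in r])
cv2.imwrite("pics/a10.png",cv2.resize(im[140:320,150:410,::-1],(780,540),interpolation=2))
E
```

```text
76.7 [428.1737426 211.1960885 233.7037812] [-1.79953500e+02  1.05970654e-01 -6.26879870e+01] 41.37760819369719 [-0.57957456  0.37034303  0.26431922]
199 [201. 200.] [array([ 564.9, -117.2]), array([80.6, 59.8]), np.float64(9.6)]
235 [267. 213.] [array([525.1,  51.7]), array([93.2, 58.9]), np.float64(11.2)]
356 [299. 220.] [array([510.6, 134.8]), array([94.3, 58.2]), np.float64(10.1)]
```

View pics/a10.png

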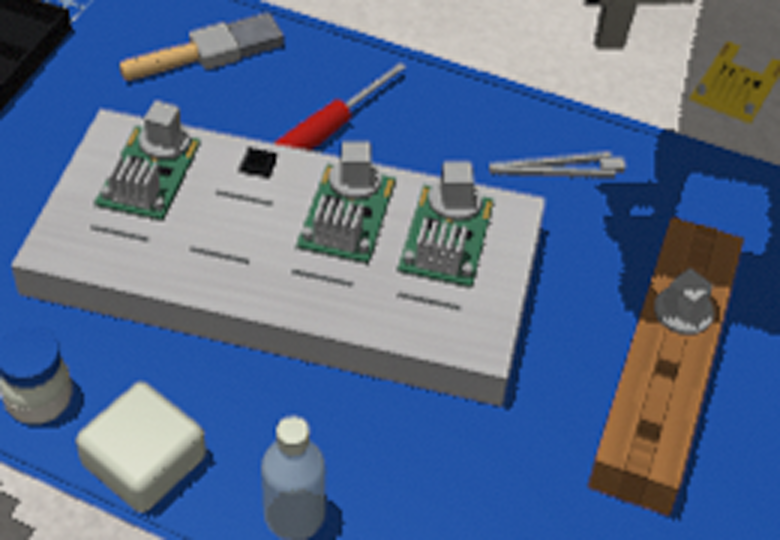

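```bash
python3 - <<'E'
from h import *
N=[[519.7,-125.8],[488,43.5],[472.1,128]]
for z in(49,79):
    print(z,((proj("scene",[n+[z] for n in N])-[150,140])*3).round(0).tolist())
im=np.load("pics/scene9.npy");h=cv2.cvtColor(im,cv2.COLOR_RGB2HSV)
cv2.imwrite("pics/a11.png",np.hstack([cv2.resize(im[r:r+50,c:c+40,::-1],(256,320),interpolation=2) for r,c in((165,183),(180,248),(185,282))]))
E
```

```text
49 [[163.0, 134.0], [356.0, 174.0], [457.0, 194.0]]
79 [[161.0, 109.0], [357.0, 149.0], [459.0, 169.0]]
```

View pics/a11.png

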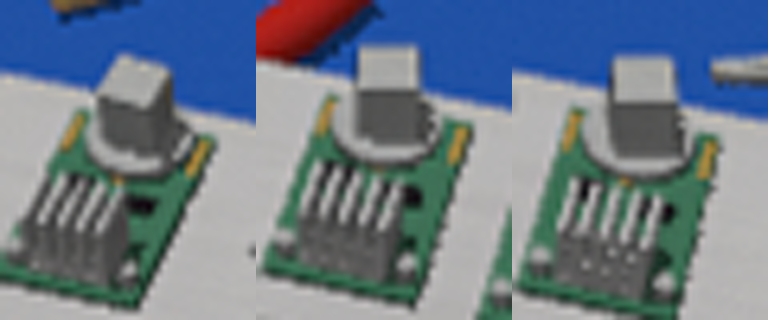

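The three flanges sit flush and the heads are upright. The spare screw is still in its hole and the bystanders have not moved. Handing in.

```bash
python3 -c "
from rig import robot
print(robot.sign_off())"
```

```text
the job is handed in; nothing more can be done
None
```

Boards 1, 3 and 4, the only ones on the holder, are each around their boss and held by a screw driven until it stopped. Nest 2 had no board and got no screw. The fourth screw stayed in the rack and I left the yellow look-alike alone. I handed the job in at about 77 s; sign-off reported no verdict.

- **Boards:** I slid each one until its notch met the boss, then centred it in the play. Board 4 was knocked about 3 cm aside and turned to about 17° during the run, so I measured it again before gripping it. In the last picture all three lie within about 1° of the holder's direction.
- **Screws:** for 3 and 4 the tool stopped at about 53.5 mm while still turning at 16–20 N, which puts the flange underside at the 44 mm home height. Screw 1 also stopped sinking, but I had gripped it about 2.5 mm off-centre and had to regrip it partway. Its depth is therefore less certain by the numbers, though in the picture it looks as flush as the others.
- **Disagreement:** the camera positions and those felt by the arm differed by about 2–3 mm in x. I went by what the arm felt.
- **Bystanders:** the last picture showed no sign that any in view had moved. I did not measure them, and it did not show all of them.

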